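# Weigh the tub that is boxed in on the laundry supply tray

## Robot

A 6-joint arm with a two-finger parallel gripper is mounted at the origin on the work surface. World frame = base frame: x ahead of the robot, y to its left, z up, the work surface at z = 0. Lengths are in m, angles in degrees, forces in N, time in s.
With the tool pointing down it reaches from about 0.375 to 0.9 m from the base axis. Payload 3.1 kg.
Tool frame: the origin (TCP) lies between the finger pads; the fingertips stand 22 mm ahead of it and the grasp point (between the pads) lies 3 mm ahead of it (bot.tip_extent is the distance from the TCP to the fingertips, in m); y points along the fingers, z is the direction in which the jaws open and shut, and the axes are right-handed (so a half turn about y gives the same grasp; the last joint's range is limited). The gripper opens to 87 mm and grips with 3 to 60 N. Pads are 19 mm wide; open, the fingers measure 117 mm over their backs; the gripper's body (75 mm by 190 mm) begins 51 mm behind the grasp point.
Start: joints at [-83.509, 30.224, 82.088, -0, 67.689, -10.227], TCP at [0.18, -0.599, 0.245] pointing down, gripper open.
Joint ranges: [-176.69, 176.69], [-43.24, 126.21], [12.49, 139.97], [-82, 262], [0, 151.66], [-163.58, 163.58]. Speed limits (degrees/s): [159.86, 159.86, 180, 180, 180, 180].

## Interface

Orientations are given as a 3x3 rotation matrix whose columns are the frame's x, y, z axes.
In Python, from rig import bot, eyes, models gives the robot as it stands. The module is installed in compiled form; this text tells all that it offers.
- The arm moves only by the tool arm_command, never from a script. Its arguments are lists of equal length, an entry for each row: "translation": the shift along the tool's x, y, z each as a share of 0.08 m, from -1 to 1, a list of three; "rotation": the turn, a rotation vector about the tool's x, y, z each as a share of 60 degrees, from -1 to 1, a list of three; "grip": the closure, from -1 (fully open) to 1 (shut), so that 0 is half open. In form: {"translation": [[x, y, z], ...], "rotation": [[rx, ry, rz], ...], "grip": [grip, ...]}. A call has 1 to 5 rows; each row is the pose to reach, as a shift and turn from the pose commanded when the call began, along the tool's axes at that moment; what a row does not reach only later rows make up. A row lasts 1/10 s, in which the tool goes at most 50 mm and 8.59 degrees, less where a joint would pass 70% of its speed; a pose out of reach is approached as far as the arm can. A call with a number of a shift or a turn outside -1 to 1 is refused whole. A call with a gripper value outside its range is refused whole. The fingers move at their own pace and stop on an object; the grip force is fixed at half the most. Time passes only in rows, so rows that repeat a pose let the fingers close. It gives the time, the measured TCP pose, the force and the opening at its end, in the units of the state.
- bot.read_state(): the state, without advancing time (a new reading comes with each control period).
- eyes.capture(name): name is "scene" or "side" or "wrist"; returns a dict with "image" (384x512x3 uint8, blue, green, red), "mtx" (3x3 intrinsics, pixels), "rvec" (rotation vector, rad) and "tvec" (3), from world to camera coordinates, as OpenCV has them; the wrist camera has in their place "hand_eye" (4x4, takes a point from camera to tool coordinates, whose origin is the TCP and whose axes are the tool frame's). Camera axes: x right, y down, z forward; pixel columns grow to the right and rows downward; lengths in m; the calibration is good to about 2 mm. The wrist camera is an equidistant fisheye: a pixel r from the principal point sees the ray r / f radians off the axis. A picture is of the moment at which its call begins: read the wrist's pose just before it. There is no depth.
- bot.hand_in(): hands the job in, once; it reports no verdict.
Trained networks look in the newest picture that a camera, given by its name, has taken for a name from the list of things; names that differ only in an ending like _2 or _b are one class to them, and where a whole thing is asked for, a point or a joint stands for the part that bears it (a point fixed in the world has none). Each returns a list of dicts, best first, with "conf" (0 to 1); they miss things now and then, are a little off and sometimes report something else, mostly with a low value. They report only what shows in the picture. A call takes as long as a camera call. They do not tell look-alikes from the thing itself.
- models.recognise(camera, thing): "extent" ([left, top, right, bottom] as shares, 0 to 1, of the picture: columns of its width, rows of its height, round what is visible of it).
- models.spot_point(camera, thing): "point" ([column, row] as shares, 0 to 1, of the picture: columns of its width, rows of its height: a listed point, or the origin of a listed thing).
The state is a dict: "time_s": time; "joint_positions": joint angles; "qvel": joint speeds; "tau": joint torques, N m; "position": TCP position; "tcp_rot": TCP orientation; "force": force on the tool from outside, world axes, zero at the start; "moment": the same for the moment, N m; "opening": opening from 0.0 (shut) to 1.0 (fully open).
Only numpy, scipy, OpenCV 4.12 (cv2) and the standard library are available. Lean on these libraries where they do the work, as an engineer would, in place of code of your own. Each camera call takes 0.05 s, during which the arm holds its last target. There are 200 camera calls.

## Task

We need the weight of the squat round tub of soap tablets, but on the grey supply tray a bottle, a can and a carton box it in: first stand those three upright on the black rubber mat, then set the tub upright in the middle of the scale's steel pan and leave it there. Last, put the bottle, the can and the carton back on the tray, each upright in exactly the place where it stood at the start. Tip nothing over, and leave the scrubbing brush and the soap tin where they are.

Things in the scene. Friction and masses are not known exactly. Their poses are not given: they have to be found in the camera images.
- bottle: Loose white plastic bottle, 116 mm tall, about 0.3 kg: round body 56 mm across and 64 mm high, shoulder narrowing up to 81 mm, then a black cap 32 mm across from 82 to 116 mm above the underside (a good place to grip). Starts on the tray, just in front of the tub or to one side of it. Origin: centre of the underside; z up.
- can: Loose bare-metal can with a white band, a plain cylinder 52 mm across and 106 mm tall, about 0.28 kg. Starts on the tray, just in front of the tub or to one side of it. Origin: centre of the underside; z up.
- carton: Loose upright brown carton, rigid, 48 mm (its x) by 58 mm (its y) and 110 mm tall (z), about 0.24 kg. Starts on the tray, just in front of the tub or to one side of it, turned up to 0.15 rad on the tray. Origin: centre of the underside.
- tub: Loose squat round white tub with a flat white lid, to be weighed: 58 mm across at the lid (44 to 58 mm above the underside), 56 mm across below, 58 mm tall, about 0.22 kg. Near the middle of the tray, with bottle, can and carton about 3 to 18 mm away on three sides of it (-x, +y and -y of the tray, in any order) and the low brush on the +x side. Origin: centre of the underside; z up.
- tray: Fixed grey supply tray, 240 mm (its x) by 220 mm (its y), with a 5 mm floor and a rim 5 mm thick and 14 mm high. Its x axis points away from the robot, within 0.35 rad of world x. Origin: centre of the underside, on the worktop.
- mat: Fixed black rubber mat, the side area, 220 by 220 mm and 4 mm thick, lying on the worktop. Room for the three things besides the soap tin, which lies in its +x, +y corner. x axis within 0.2 rad of world x. Origin: centre of the underside.
- pan (a point): Middle of the top face of the scale's round steel pan, 130 mm across, 48 mm above the worktop. The pan sits on a fixed white bench scale 190 by 180 mm, 38 mm high, and does not move.
- brush: Bystander: loose wooden scrubbing brush lying bristles down at the tray's +x edge, 36 mm (its x) by 140 mm (its y), 34 mm high. Origin: centre of the underside. Leave it.
- soap: Bystander: loose metal soap tin 44 mm (its x) by 64 mm (its y), 24 mm high, on the +x, +y corner of the mat. Origin: centre of the underside. Leave it.
Not all that is in view belongs to the job. Leave any blue look-alike of the can alone.

How it is judged (in metres and radians):
On the way, in this order (a step that is already met when the one before it is completed fails the run):
1. the bottle, the can and the carton all stand upright and still on the mat, released, with the tub still in its place (within 40 mm of its start) (x of bottle in the frame of mat between -0.11 and 0.11 m and y of bottle in the frame of mat between -0.11 and 0.11 m and z of each of bottle, can, carton in the frame of mat below 0.012 m and linear speed of each of bottle, can, carton below 0.02 m/s and angle between each of bottle, can, carton's own z axis and vertical below 0.1 rad and x of can in the frame of mat between -0.11 and 0.11 m and y of can in the frame of mat between -0.11 and 0.11 m and x of carton in the frame of mat between -0.11 and 0.11 m and y of carton in the frame of mat between -0.11 and 0.11 m and contact force between the fingers and bottle below 0.5 N and contact force between the fingers and can below 0.5 N and contact force between the fingers and carton below 0.5 N and distance of tub from where it was at the start of the episode below 0.04 m), for 0.2 s.
2. the tub stands upright and still within 15 mm of the middle of the pan, released, while the other three still stand on the mat (horizontal distance between tub and pan below 0.015 m and z of tub in the frame of pan between -0.006 and 0.006 m and linear speed of each of tub, bottle, can, carton below 0.02 m/s and angle between each of tub, bottle, can, carton's own z axis and vertical below 0.1 rad and x of bottle in the frame of mat between -0.11 and 0.11 m and y of bottle in the frame of mat between -0.11 and 0.11 m and z of each of bottle, can, carton in the frame of mat below 0.012 m and x of can in the frame of mat between -0.11 and 0.11 m and y of can in the frame of mat between -0.11 and 0.11 m and x of carton in the frame of mat between -0.11 and 0.11 m and y of carton in the frame of mat between -0.11 and 0.11 m and contact force between the fingers and tub below 0.5 N), for 0.2 s.
At the end, for the whole second after the job is handed in: The tub stands upright on the pan, within 15 mm of its middle; the bottle, the can and the carton stand upright on the tray, each within 12 mm of where it stood at the start (any turn about the vertical); all four are released and at rest (horizontal distance between tub and pan below 0.015 m and z of tub in the frame of pan between -0.006 and 0.006 m and linear speed of each of tub, bottle, can, carton below 0.02 m/s and angle between each of tub, bottle, can, carton's own z axis and vertical below 0.1 rad and distance of each of bottle, can, carton from where it was at the start of the episode below 0.012 m and contact force between the fingers and bottle below 0.5 N and contact force between the fingers and can below 0.5 N and contact force between the fingers and carton below 0.5 N and contact force between the fingers and tub below 0.5 N); the robot touches nothing.
It fails at once if the bottle, the can, the carton or the tub is tipped by more than 0.7 rad (angle between any of bottle, can, carton, tub's own z axis and vertical above 0.7 rad).
It fails at once if the brush or the soap tin is moved by more than 20 mm (distance of any of brush, soap from where it was at the start of the episode above 0.02 m).
It also fails if it takes over 152 s, if anything falls off the work surface, if the arm or the gripper's body presses on something with over 40 N, if the wrist force passes 120 N, or if a joint passes its speed limit or range.

## Working session

There is one attempt and no reset: what is moved stays moved. The work goes in short steps, Python scripts to look and compute and a tool call to move; the robot and the scene stay as the last step left them, time stands still between calls to the robot, and variables do not carry over. Pictures are saved under pics/ and viewed, about 12 in all and at most 16, crops included, and the job is handed in when it is done.

Besides the shell and the picture viewer there is one more tool, called after ">>>" as name(argument=value, ...) on one line, values as JSON. arm_command: Moves the arm, as the interface text tells. Shift numbers are shares of 0.08 m and turn numbers shares of 60 degrees, none past 1 either way. Its arguments: {"type":"object","properties":{"translation":{"type":"array"},"rotation":{"type":"array"},"grip":{"type":"array"}},"required":["translation","rotation","grip"]}

```bash
mkdir -p pics; cat > h.py <<'E'
import numpy as np, cv2, json
from rig import bot, eyes, models
def cap(n,save=None):
    s=bot.read_state(); c=eyes.capture(n); c['state']=s
    if save: cv2.imwrite('pics/'+save,c['image'])
    return c
def ray(c,px):
    """origin, direction in world for pixel (col,row)"""
    K=np.array(c['mtx'])
    if 'hand_eye' in c:
        v=np.array([(px[0]-K[0,2])/K[0,0],(px[1]-K[1,2])/K[1,1]]);r=np.linalg.norm(v)
        d=np.array([*(v/max(r,1e-9)*np.sin(r)),np.cos(r)])
        H=np.array(c['hand_eye']);R=np.array(c['state']['tcp_rot']);p=np.array(c['state']['position'])
        return p+R@H[:3,3], R@H[:3,:3]@d
    R=cv2.Rodrigues(np.array(c['rvec'],float))[0];t=np.array(c['tvec'],float).ravel()
    return -R.T@t, R.T@np.linalg.inv(K)@np.array([px[0],px[1],1.])
def onz(c,px,z):
    o,d=ray(c,px); return o+d*(z-o[2])/d[2]
def proj(c,P):
    P=np.atleast_2d(np.array(P,float));K=np.array(c['mtx'])
    if 'hand_eye' in c:
        H=np.array(c['hand_eye']);R=np.array(c['state']['tcp_rot']);p=np.array(c['state']['position'])
        q=((P-p)@R-H[:3,3])@H[:3,:3]
        r=np.linalg.norm(q[:,:2],axis=1);th=np.arctan2(r,q[:,2])
        return q[:,:2]/r[:,None]*th[:,None]*[K[0,0],K[1,1]]+K[:2,2]
    return cv2.projectPoints(P,np.array(c['rvec'],float),np.array(c['tvec'],float),K,None)[0][:,0]
E
cat > a.py <<'E'
from h import *
s=bot.read_state();print(s['time_s'],np.round(s['position'],4),np.round(s['tcp_rot'],3).tolist(),s['opening'])
for n in ['scene','side','wrist']:
    c=cap(n,n+'0.png')
    if n!='wrist': print(n,np.round(ray(c,(256,192)),3).tolist())
    for t in ['bottle','can','carton','tub','tray','mat','pan','brush','soap']:
        a=[(np.round(np.array(x['extent'])*[512,384,512,384],0).astype(int).tolist(),round(x['conf'],2)) for x in models.recognise(n,t)[:3]] if t!='pan' else []
        b=[(np.round(np.array(x['point'])*[512,384],1).tolist(),round(x['conf'],2)) for x in models.spot_point(n,t)[:3]]
        print(n,t,a,b,[np.round(onz(c,p[0],{'tray':0,'mat':0,'pan':.048,'soap':.004}.get(t,.005))[:2],3).tolist() for p in b])
cv2.imwrite('pics/both.png',np.vstack([np.hstack([cv2.imread('pics/scene0.png'),cv2.imread('pics/side0.png')])])[:, :])
E
python3 a.py
```

```text
0.0 [ 0.1797 -0.5979  0.2436] [[-0.958, -0.0, 0.288], [-0.288, 0.002, -0.958], [-0.0, -1.0, -0.002]] 0.9997713614237784
scene [[1.215, 0.276, 0.811], [-0.661, -0.238, -0.712]]
scene bottle [([207, 178, 229, 222], 0.83), ([211, 222, 265, 246], 0.61)] [([216.1, 215.9], 0.8)] [[0.589, -0.069]]
scene can [([234, 133, 248, 163], 0.95), ([257, 184, 274, 223], 0.94), ([303, 239, 332, 282], 0.81)] [([240.2, 161.6], 0.78), ([311.2, 274.3], 0.71), ([262.0, 217.5], 0.6)] [[0.353, -0.086], [0.689, 0.224], [0.555, 0.054]]
scene carton [([232, 164, 261, 210], 0.82)] [([244.3, 198.0], 0.92)] [[0.5, -0.018]]
scene tub [([228, 195, 255, 222], 0.73)] [([241.9, 216.5], 0.72)] [[0.569, 0.0]]
scene tray [([194, 179, 287, 255], 0.8)] [([243.3, 214.9], 0.86)] [[0.558, 0.0]]
scene mat [([309, 182, 412, 264], 0.74)] [([362.6, 218.8], 0.78)] [[0.469, 0.317]]
scene pan [] [([152.1, 165.4], 0.67)] [[0.497, -0.314]]
scene brush [([211, 221, 262, 244], 0.76)] [([235.6, 240.4], 0.89), ([242.3, 215.7], 0.26)] [[0.651, 0.014], [0.565, 0.0]]
scene soap [([364, 231, 394, 258], 0.92)] [([247.4, 200.9], 0.75), ([373.7, 
[... 542 characters left out ...]
)] [[0.518, -0.367], [0.495, -0.01]]
side tub [([246, 171, 254, 195], 0.73)] [([246.6, 190.4], 0.58)] [[0.574, 0.003]]
side tray [([129, 225, 239, 315], 0.32)] [] []
side mat [([129, 227, 241, 316], 0.97)] [([182.1, 265.9], 0.66)] [[0.466, 0.322]]
side pan [] [([336.8, 152.1], 0.78)] [[0.482, -0.323]]
side brush [([214, 161, 248, 194], 0.7)] [([231.1, 178.7], 0.56)] [[0.65, 0.002]]
side soap [([135, 237, 162, 258], 0.69), ([129, 223, 240, 314], 0.28)] [([149.9, 255.7], 0.88)] [[0.548, 0.368]]
wrist bottle [] [] []
wrist can [([0, 0, 13, 13], 0.58)] [] []
wrist carton [] [] []
wrist tub [] [] []
wrist tray [] [] []
wrist mat [] [] []
wrist pan [] [] []
wrist brush [] [] []
wrist soap [] [] []
```

```bash
python3 - <<'E'
import cv2,numpy as np
a=cv2.imread('pics/scene0.png');b=cv2.imread('pics/side0.png')
A=cv2.resize(a[110:300,130:430],None,fx=2,fy=2,interpolation=2)
B=cv2.resize(b[120:320,100:400],None,fx=2,fy=2,interpolation=2)[:,:]
cv2.imwrite('pics/c0.png',A);cv2.imwrite('pics/c1.png',B)
E
```

```text
(no output)
```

View pics/c0.png

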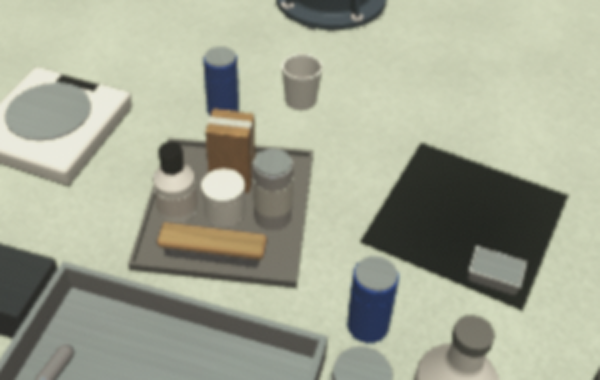

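View pics/c1.png

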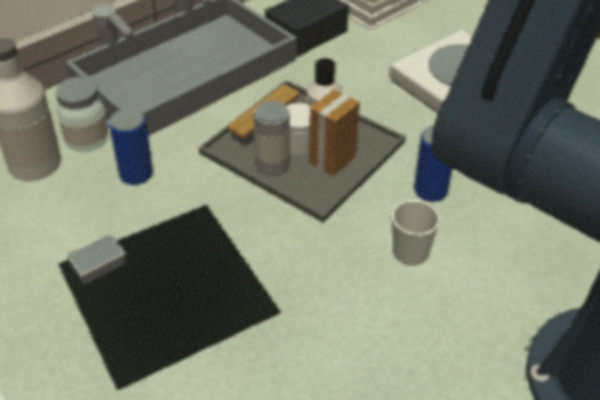

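Candidates: can – bare metal (265,204) versus blue cans (240,148) and (317,260). Bottle – small with black cap (218,200) versus the large jug at the lower right. Tub – white lid (241,208) versus the cup at (280,151). I choose the small items on the tray and will check them in a close wrist view.

>>> arm_command(translation=[[0, -0.6, 0], [0, -0.6, 0], [0, -0.6, 0]], rotation=[[0, 0.279, 0], [0, 0.279, 0], [0, 0.279, 0]], grip=[-1, -1, -1])

```text
time_s: 3.0
position: [0.1799, -0.5993, 0.2941]
tcp_rot: [[-1.0, 0.0, -0.0], [0.0, -0.003, -1.0], [-0.0, -1.0, 0.003]]
force: [-0.1, 0.8, -0.5]
opening: 1.0
```

>>> arm_command(translation=[[-0.5, 0, -0.95], [-0.5, 0, -0.95], [-0.5, 0, -0.95]], rotation=[[0, 0, 0], [0, 0, 0], [0, 0, 0]], grip=[-1, -1, -1])

```text
time_s: 3.3
position: [0.2214, -0.5168, 0.2911]
tcp_rot: [[-1.0, -0.0, 0.006], [-0.006, 0.008, -1.0], [0.0, -1.0, -0.008]]
force: [-0.2, 0.2, -0.2]
opening: 1.003
```

>>> arm_command(translation=[[-0.5, 0, -0.95], [-0.5, 0, -0.95], [-0.5, 0, -0.95]], rotation=[[0, 0, 0], [0, 0, 0], [0, 0, 0]], grip=[-1, -1, -1])

```text
time_s: 3.6
position: [0.2608, -0.4418, 0.2915]
tcp_rot: [[-1.0, -0.001, 0.006], [-0.006, 0.006, -1.0], [0.001, -1.0, -0.006]]
force: [-0.2, 0.2, -0.3]
opening: 1.001
```

>>> arm_command(translation=[[-0.5, 0, -0.95], [-0.5, 0, -0.95], [-0.5, 0, -0.95]], rotation=[[0, 0, 0], [0, 0, 0], [0, 0, 0]], grip=[-1, -1, -1])

```text
time_s: 3.9
position: [0.3004, -0.3671, 0.2918]
tcp_rot: [[-1.0, -0.001, 0.005], [-0.005, 0.004, -1.0], [0.001, -1.0, -0.004]]
force: [-0.5, 0.5, -1.8]
opening: 0.996
```

>>> arm_command(translation=[[-0.5, 0, -0.95], [-0.5, 0, -0.95], [-0.5, 0, -0.95]], rotation=[[0, 0, 0], [0, 0, 0], [0, 0, 0]], grip=[-1, -1, -1])

```text
time_s: 4.2
position: [0.3404, -0.2923, 0.2921]
tcp_rot: [[-1.0, -0.001, 0.005], [-0.005, 0.002, -1.0], [0.001, -1.0, -0.002]]
force: [-0.2, -0.4, -0.3]
opening: 0.999
```

>>> arm_command(translation=[[-0.5, 0, -0.95], [-0.5, 0, -0.95], [-0.5, 0, -0.95]], rotation=[[0, 0, 0], [0, 0, 0], [0, 0, 0]], grip=[-1, -1, -1])

```text
time_s: 4.5
position: [0.3808, -0.2173, 0.2923]
tcp_rot: [[-1.0, -0.0, 0.005], [-0.005, 0.001, -1.0], [0.0, -1.0, -0.001]]
force: [-0.4, -0.6, 0.9]
opening: 0.999
```

>>> arm_command(translation=[[-0.5, 0, -0.95], [-0.5, 0, -0.95], [-0.5, 0, -0.95]], rotation=[[0, 0, 0], [0, 0, 0], [0, 0, 0]], grip=[-1, -1, -1])

```text
time_s: 4.8
position: [0.4213, -0.142, 0.2924]
tcp_rot: [[-1.0, 0.001, 0.004], [-0.004, -0.0, -1.0], [-0.001, -1.0, 0.0]]
force: [-0.2, -0.8, 0.1]
opening: 1.002
```

>>> arm_command(translation=[[-0.5, 0, -0.95], [-0.5, 0, -0.95], [-0.5, 0, -0.95], [-0.5, 0, -0.95], [-0.5, 0, -0.95]], rotation=[[0, 0, 0], [0, 0, 0], [0, 0, 0], [0, 0, 0], [0, 0, 0]], grip=[-1, -1, -1, -1, -1])

```text
time_s: 5.3
position: [0.4599, -0.0687, 0.2924]
tcp_rot: [[-1.0, -0.0, -0.002], [0.002, -0.001, -1.0], [0.0, -1.0, 0.001]]
force: [-0.1, -0.6, -0.8]
opening: 0.999
```

```bash
cat > b.py <<'E'
from h import *
import sys
c=cap('wrist','w1.png');s=c['state']
np.save('w1.npy',c,allow_pickle=True)
print(s['time_s'],np.round(s['position'],4),np.round(s['tcp_rot'],3).tolist());print(np.round(c['hand_eye'],3).tolist(),np.round(c['mtx'],1).tolist())
o=ray(c,(256,192));print('cam',o)
for t in ['bottle','can','carton','tub','tray','brush','mat','pan']:
    a=[(np.round(np.array(x['extent'])*[512,384,512,384],0).astype(int).tolist(),round(x['conf'],2)) for x in models.recognise('wrist',t)[:3]] if t!='pan' else []
    b=[(np.round(np.array(x['point'])*[512,384],1).tolist(),round(x['conf'],2)) for x in models.spot_point('wrist',t)[:3]]
    print(t,a,b,[np.round(onz(c,p[0],{'tray':0,'mat':0,'pan':.048}.get(t,.005))[:2],3).tolist() for p in b])
E
python3 b.py
```

```text
5.3 [ 0.4599 -0.0687  0.2924] [[-1.0, -0.0, -0.002], [0.002, -0.001, -1.0], [0.0, -1.0, 0.001]]
[[0.0, 0.97, 0.242, -0.066], [-0.001, -0.242, 0.97, -0.14], [1.0, -0.0, 0.001, 0.001], [0.0, 0.0, 0.0, 1.0]] [[297.3, 0.0, 256.8], [0.0, 297.3, 190.4], [0.0, 0.0, 1.0]]
cam (array([ 0.52626145, -0.06952509,  0.43273019]), array([-0.24783074,  0.00125826, -0.96880253]))
bottle [([237, 53, 279, 101], 0.6)] [([256.8, 79.3], 0.7)] [[0.582, -0.07]]
can [([24, 4, 87, 51], 0.93), ([117, 76, 182, 124], 0.64), ([248, 211, 284, 277], 0.64)] [([164.0, 98.5], 0.93), ([78.3, 38.9], 0.78), ([264.3, 224.1], 0.67)] [[0.558, 0.065], [0.674, 0.219], [0.366, -0.082]]
carton [] [([216.6, 135.6], 0.66)] [[0.501, -0.012]]
tub [([179, 65, 227, 109], 0.8)] [([209.9, 83.9], 0.89)] [[0.576, -0.003]]
tray [([128, 2, 301, 191], 0.89)] [([211.7, 98.1], 0.74), ([160.5, 100.4], 0.43)] [[0.556, -0.005], [0.556, 0.073]]
brush [([151, 19, 251, 62], 0.97)] [([203.1, 44.2], 0.66)] [[0.636, 0.007]]
mat [([2, 101, 93, 216], 0.57)] [([41.5, 163.8], 0.94)] [[0.468, 0.314]]
pan [] [([422.4, 146.5], 0.86)] [[0.495, -0.31]]
```

View pics/w1.png

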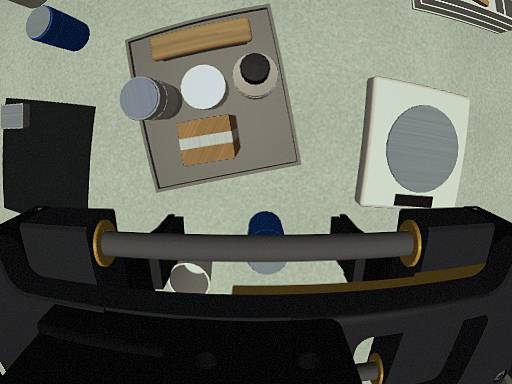

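The wrist view shows the bare-metal can top (140,99), tub lid (204,87), black bottle cap (256,67), carton top (207,140), brush (200,38), pan (422,149), with blue cans clearly elsewhere. I'll check model estimates by overlay.

```bash
cat > o.py <<'E'
from h import *
c=np.load('w1.npy',allow_pickle=True).item()
for n,p,z in [('can',(140,99),.111),('tub',(203.5,87),.063),('cap',(256,67.5),.121),('carton',(207,140),.115),('pan',(422,149),.048)]: print(n,np.round(onz(c,p,z)[:2],4))
tc=[onz(c,p,.014)[:2] for p in [(126,40),(270,5),(300,163),(158,190)]];print(np.round(tc,3).tolist(),np.mean(tc,0))
print('tray ang',[np.degrees(np.arctan2(*(a-b)[::-1])) for a,b in [(tc[0],tc[3]),(tc[1],tc[2])]],np.degrees(np.arctan2(-(tc[1]-tc[0])[0],(tc[0]-tc[1])[1])))
mc=[onz(c,p,.004)[:2] for p in [(5,98),(96,106),(87,211),(2,204)]];print('mat',np.round(mc,3).tolist())
img=cv2.resize(c['image'][0:210,100:310],None,fx=4,fy=4,interpolation=cv2.INTER_CUBIC)[:800]
img2=cv2.resize(c['image'][60:220,340:490],None,fx=3,fy=3,interpolation=cv2.INTER_CUBIC)
def poly(im,P,off,f,col=(0,0,255)): 
    q=((proj(c,P)-off+.5)*f-.5).round().astype(int); cv2.polylines(im,[q.reshape(-1,1,2)],True,col,1)
def circ(x,y,z,r): a=np.linspace(0,2*np.pi,60); return np.c_[x+r*np.cos(a),y+r*np.sin(a),0*a+z]
def sq(x,y,z,a,b,th): 
    R=np.array([[np.cos(th),-np.sin(th)],[np.sin(th),np.cos(th)]]);q=np.array([[-a,-b],[a,-b],[a,b],[-a,b]])/2@R.T+[x,y];return np.c_[q,np.full(4,z)]
import json
E=json.load(open('est.json'))
off=np.array([100,0])
x,y=E['can'];poly(img,circ(x,y,.111,.026),off,4);poly(img,circ(x,y,.005,.026),off,4,(0,255,0))
x,y=E['tub'];poly(img,circ(x,y,.063,.029),off,4)
x,y=E['bottle'];poly(img,circ(x,y,.121,.016),off,4);poly(img,circ(x,y,.069,.028),off,4,(0,255,0))
x,y,t=E['carton'];poly(img,sq(x,y,.115,.048,.058,t),off,4);poly(img,sq(x,y,.005,.048,.058,t),off,4,(0,255,0))
x,y,t=E['tray'];poly(img,sq(x,y,.014,.24,.22,t),off,4)
x,y=E['pan'];poly(img2,circ(x,y,.048,.065),np.array([340,60]),3)
img[-img2.shape[0]//2:, :0]=0
cv2.imwrite('pics/o%d.png'%E['n'],cv2.resize(img,None,fx=.7,fy=.7) if 0 else img[:600,:800]);cv2.imwrite('pics/p%d.png'%E['n'],img2)
E
echo '{"n":1,"can":[0.558,0.063],"tub":[0.572,-0.001],"bottle":[0.582,-0.068],"carton":[0.5,-0.014,0.2],"tray":[0.556,-0.003,0.2],"pan":[0.495,-0.312]}'>est.json
python3 o.py
```

```text
can [0.5519 0.061 ]
tub [ 0.5658 -0.0043]
cap [ 0.5792 -0.0694]
carton [ 0.5028 -0.0165]
pan [ 0.4913 -0.3092]
[[0.653, 0.125], [0.693, -0.089], [0.462, -0.132], [0.422, 0.079]] [ 0.55765803 -0.00455376]
tray ang [np.float64(11.266098793079042), np.float64(10.486743814996979)] -10.49448903621263
mat [[0.599, 0.402], [0.557, 0.183], [0.383, 0.22], [0.392, 0.447]]
```

View pics/o1.png

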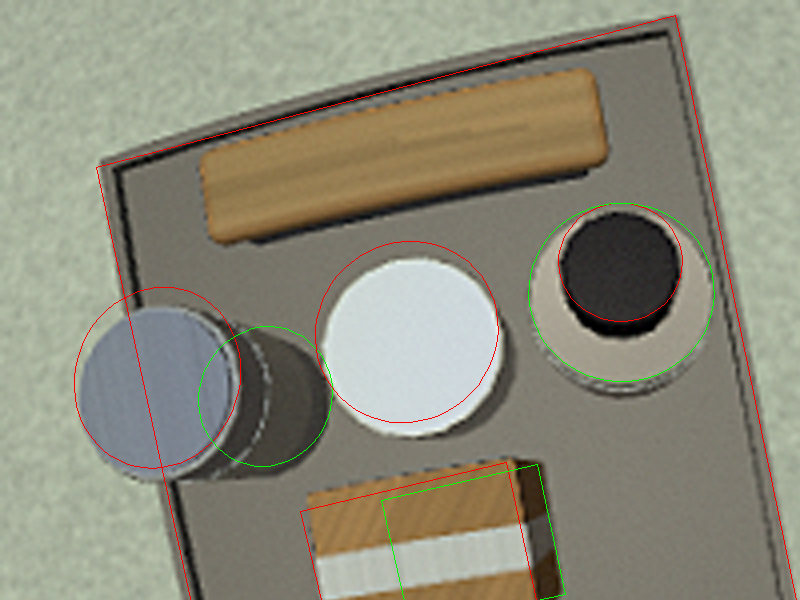

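View pics/p1.png

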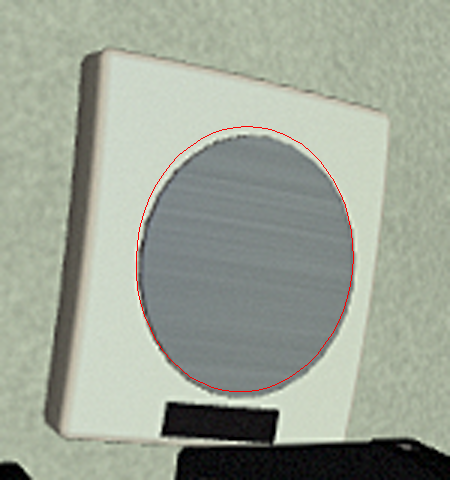

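```bash
sed -i 's/img\[:600,:800\]/img[200:800,50:850]/' o.py
echo '{"n":2,"can":[0.5525,0.062],"tub":[0.5667,-0.0035],"bottle":[0.580,-0.068],"carton":[0.503,-0.016,0.14],"tray":[0.5565,-0.0045,0.19],"pan":[0.492,-0.3105]}'>est.json
python3 o.py >/dev/null
```

```text
(no output)
```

View pics/o2.png

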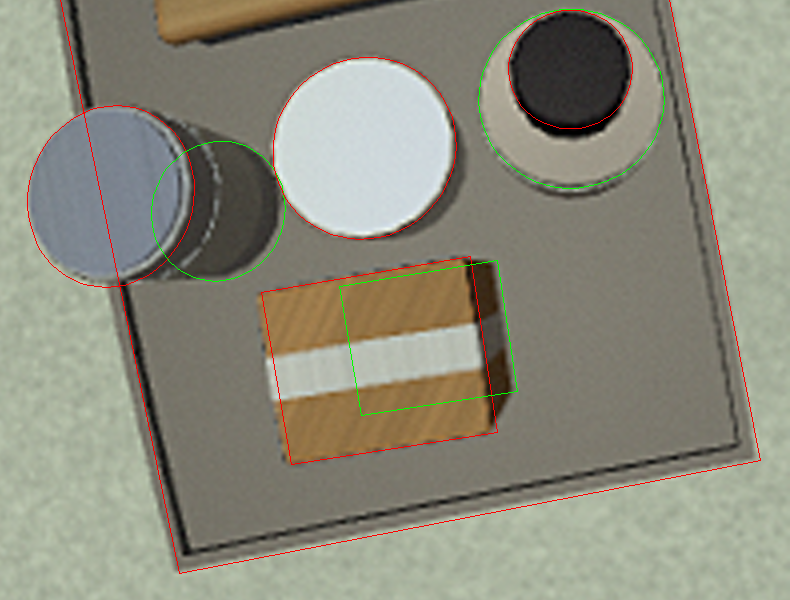

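Overlay fits well (can, tub, cap, carton, tray all within about 1 mm). Next, the mat corners, and moving over the can.

>>> arm_command(translation=[[-0.58, 0, -0.81], [-0.58, 0, -0.81], [-0.58, 0, -0.81]], rotation=[[0, 0, 0], [0, 0, 0], [0, 0, 0]], grip=[-1, -1, -1])

```text
time_s: 6.4
position: [0.5084, 0.0003, 0.2927]
tcp_rot: [[-1.0, 0.002, 0.003], [-0.003, 0.001, -1.0], [-0.002, -1.0, -0.001]]
force: [-1.1, -0.7, -0.7]
opening: 0.997
```

>>> arm_command(translation=[[-0.58, 0.5, -0.81], [-0.58, 0.5, -0.81], [-0.58, 0.5, -0.81], [-0.58, 0.5, -0.81], [-0.58, 0.5, -0.81]], rotation=[[0, 0, 0], [0, 0, 0], [0, 0, 0], [0, 0, 0], [0, 0, 0]], grip=[-1, -1, -1, -1, -1])

```text
time_s: 6.9
position: [0.5524, 0.062, 0.253]
tcp_rot: [[-1.0, -0.0, -0.001], [0.001, -0.001, -1.0], [0.0, -1.0, 0.001]]
force: [-0.9, -0.2, -0.2]
opening: 0.998
```

```bash
python3 - <<'E'
from h import *
s=bot.read_state();print(np.round(s['position'],4),np.round(s['tcp_rot'],4).tolist())
for n,q,o in [('scene',[(421,144),(567,196),(523,305),(362,242)],(130,110)),('side',[(61,264),(208,206),(280,312),(118,388)],(100,120))]:
    c=eyes.capture(n);P=[onz(c,np.array(p)/2+o,.004)[:2] for p in q];print(np.round(P,3).tolist(),np.mean(P,0))
E
```

```text
[0.5524 0.062  0.253 ] [[-1.0, -0.0002, -0.0009], [0.0009, -0.0006, -1.0], [0.0002, -1.0, 0.0006]]
[[0.347, 0.234], [0.388, 0.446], [0.593, 0.404], [0.558, 0.193]] [0.47152528 0.31947916]
[[0.593, 0.4], [0.549, 0.188], [0.339, 0.232], [0.383, 0.443]] [0.46612527 0.31574991]
```

>>> arm_command(translation=[[0, 0.5, 0.01], [0, 0.94, 0.01], [0, 0.94, 0.01]], rotation=[[0, 0, 0], [0, 0, 0], [0, 0, 0]], grip=[-1, -1, -1])

```text
time_s: 7.3
position: [0.5493, 0.0614, 0.1742]
tcp_rot: [[-1.0, -0.009, -0.002], [0.002, 0.001, -1.0], [0.009, -1.0, -0.001]]
force: [-1.5, 0.0, -0.1]
opening: 1.001
```

>>> arm_command(translation=[[0, 0.35, 0], [0, 0.7, 0], [0, 0.94, 0], [0, 0.94, 0], [0, 0.94, 0]], rotation=[[0, 0, 0], [0, 0, 0], [0, 0, 0], [0, 0, 0], [0, 0, 0]], grip=[-1, -1, -1, -1, -1])

```text
time_s: 7.8
position: [0.5539, 0.0616, 0.1037]
tcp_rot: [[-1.0, 0.002, -0.001], [0.001, -0.0, -1.0], [-0.002, -1.0, 0.0]]
force: [-0.1, 0.3, 1.0]
opening: 0.998
```

>>> arm_command(translation=[[0, 0, 0], [0, 0, 0], [0, 0, 0], [0, 0, 0], [0, 0, 0]], rotation=[[0, 0, 0], [0, 0, 0], [0, 0, 0], [0, 0, 0], [0, 0, 0]], grip=[1, 1, 1, 1, 1])

```text
time_s: 8.3
position: [0.5529, 0.0622, 0.1024]
tcp_rot: [[-1.0, 0.0, -0.0], [0.0, 0.0, -1.0], [-0.0, -1.0, -0.0]]
force: [-0.3, 1.5, 0.7]
opening: 0.628
```

>>> arm_command(translation=[[0, 0, 0], [0, 0, 0], [0, 0, 0], [0, -0.05, 0], [0, -0.2, 0]], rotation=[[0, 0, 0], [0, 0, 0], [0, 0, 0], [0, 0, 0], [0, 0, 0]], grip=[1, 1, 1, 1, 1])

```text
time_s: 8.8
position: [0.5513, 0.062, 0.1171]
tcp_rot: [[-1.0, -0.004, -0.0], [0.0, -0.0, -1.0], [0.004, -1.0, 0.0]]
force: [0.4, -0.0, -2.9]
opening: 0.595
```

>>> arm_command(translation=[[0, -0.3, 0], [0, -0.6, 0], [0, -0.9, 0]], rotation=[[0, 0, 0], [0, 0, 0], [0, 0, 0]], grip=[1, 1, 1])

```text
time_s: 9.1
position: [0.5524, 0.0619, 0.1913]
tcp_rot: [[-1.0, -0.001, -0.0], [0.0, -0.0, -1.0], [0.001, -1.0, 0.0]]
force: [0.4, 0.3, -2.4]
opening: 0.591
```

>>> arm_command(translation=[[0, -0.3, 0], [0, -0.6, 0], [0, -0.9, 0], [0, -0.9, 0]], rotation=[[0, 0, 0], [0, 0, 0], [0, 0, 0], [0, 0, 0]], grip=[1, 1, 1, 1])

```text
time_s: 9.5
position: [0.5549, 0.0618, 0.2659]
tcp_rot: [[-1.0, 0.008, -0.0], [0.0, -0.001, -1.0], [-0.008, -1.0, 0.001]]
force: [1.6, 0.0, -1.7]
opening: 0.592
```

>>> arm_command(translation=[[0.1, 0, -0.25], [0.2, 0, -0.5], [0.29, 0, -0.75], [0.383, 0, -0.985]], rotation=[[0, 0, 0], [0, 0, 0], [0, 0, 0], [0, 0, 0]], grip=[1, 1, 1, 1])

```text
time_s: 9.9
position: [0.5208, 0.1414, 0.2607]
tcp_rot: [[-1.0, -0.003, -0.001], [0.001, -0.0, -1.0], [0.003, -1.0, 0.0]]
force: [0.7, 0.3, -2.5]
opening: 0.593
```

>>> arm_command(translation=[[0.1, 0, -0.25], [0.2, 0, -0.5], [0.29, 0, -0.75], [0.383, 0, -0.985]], rotation=[[0, 0, 0], [0, 0, 0], [0, 0, 0], [0, 0, 0]], grip=[1, 1, 1, 1])

```text
time_s: 10.3
position: [0.4903, 0.2202, 0.2607]
tcp_rot: [[-1.0, -0.003, -0.0], [0.0, -0.001, -1.0], [0.003, -1.0, 0.001]]
force: [0.4, 0.4, -2.8]
opening: 0.59
```

>>> arm_command(translation=[[0.1, 0, -0.25], [0.2, 0, -0.5], [0.29, 0, -0.75], [0.383, 0, -0.985]], rotation=[[0, 0, 0], [0, 0, 0], [0, 0, 0], [0, 0, 0]], grip=[1, 1, 1, 1])

```text
time_s: 10.7
position: [0.4597, 0.2989, 0.2607]
tcp_rot: [[-1.0, -0.003, -0.0], [0.0, -0.001, -1.0], [0.003, -1.0, 0.001]]
force: [0.2, 1.0, -3.3]
opening: 0.589
```

>>> arm_command(translation=[[0.1, 0, -0.25], [0.2, 0, -0.5], [0.29, 0, -0.75], [0.383, 0, -0.985], [0.383, 0, -0.985]], rotation=[[0, 0, 0], [0, 0, 0], [0, 0, 0], [0, 0, 0], [0, 0, 0]], grip=[1, 1, 1, 1, 1])

```text
time_s: 11.2
position: [0.4286, 0.3787, 0.2607]
tcp_rot: [[-1.0, -0.003, 0.002], [-0.002, -0.001, -1.0], [0.003, -1.0, 0.001]]
force: [-0.1, -0.5, -2.5]
opening: 0.589
```

>>> arm_command(translation=[[0, 0.3, 0], [0, 0.6, 0], [0, 0.95, 0]], rotation=[[0, 0, 0], [0, 0, 0], [0, 0, 0]], grip=[1, 1, 1])

```text
time_s: 11.5
position: [0.4305, 0.3765, 0.1851]
tcp_rot: [[-1.0, 0.0, -0.0], [0.0, -0.001, -1.0], [-0.0, -1.0, 0.001]]
force: [0.9, 0.3, -3.3]
opening: 0.593
```

>>> arm_command(translation=[[0, 0.3, 0], [0, 0.6, 0], [0, 0.8, 0], [0, 0.95, 0], [0, 0.95, 0]], rotation=[[0, 0, 0], [0, 0, 0], [0, 0, 0], [0, 0, 0], [0, 0, 0]], grip=[1, 1, 1, 1, 1])

```text
time_s: 12.0
position: [0.4293, 0.376, 0.1081]
tcp_rot: [[-1.0, -0.004, -0.001], [0.001, -0.003, -1.0], [0.004, -1.0, 0.003]]
force: [0.2, -0.7, -2.4]
opening: 0.594
```

>>> arm_command(translation=[[0, 0.03, 0], [0, 0.06, 0], [0, 0.09, 0], [0, 0.11, 0], [0, 0.11, 0]], rotation=[[0, 0, 0], [0, 0, 0], [0, 0, 0], [0, 0, 0], [0, 0, 0]], grip=[1, 1, 1, 1, 1])

```text
time_s: 12.5
position: [0.4304, 0.3774, 0.1015]
tcp_rot: [[-1.0, 0.0, -0.0], [0.0, 0.0, -1.0], [-0.0, -1.0, -0.0]]
force: [-0.1, 0.1, -3.6]
opening: 0.592
```

>>> arm_command(translation=[[0, 0.01, 0], [0, 0.015, 0], [0, 0.015, 0], [0, 0.015, 0], [0, 0.015, 0]], rotation=[[0, 0, 0], [0, 0, 0], [0, 0, 0], [0, 0, 0], [0, 0, 0]], grip=[1, 1, -1, -1, -1])

```text
time_s: 13.0
position: [0.4306, 0.3775, 0.1003]
tcp_rot: [[-1.0, 0.0, -0.0], [0.0, 0.0, -1.0], [-0.0, -1.0, -0.0]]
force: [0.7, -0.4, 0.5]
opening: 0.779
```

>>> arm_command(translation=[[0, 0, 0], [0, 0, 0], [0, -0.2, 0], [0, -0.6, 0], [0, -1, 0]], rotation=[[0, 0, 0], [0, 0, 0], [0, 0, 0], [0, 0, 0], [0, 0, 0]], grip=[-1, -1, -1, -1, -1])

```text
time_s: 13.5
position: [0.4299, 0.377, 0.1803]
tcp_rot: [[-1.0, -0.002, -0.0], [0.0, -0.001, -1.0], [0.002, -1.0, 0.001]]
force: [0.4, 0.4, -0.4]
opening: 0.999
```

>>> arm_command(translation=[[0, -0.4, 0], [0, -0.8, 0], [0, -0.8, 0], [0, -0.8, 0], [0, -0.8, 0]], rotation=[[0, 0, 0], [0, 0, 0], [0, 0, 0], [0, 0, 0], [0, 0, 0]], grip=[-1, -1, -1, -1, -1])

```text
time_s: 14.0
position: [0.4295, 0.3768, 0.2429]
tcp_rot: [[-1.0, -0.002, -0.0], [0.0, -0.001, -1.0], [0.002, -1.0, 0.001]]
force: [-0.9, 0.1, -0.4]
opening: 0.999
```

>>> arm_command(translation=[[-0.15, 0, 0.46], [-0.311, 0, 0.928]], rotation=[[0, 0, 0], [0, 0, 0]], grip=[-1, -1])

```text
time_s: 14.2
position: [0.4542, 0.3027, 0.2423]
tcp_rot: [[-1.0, -0.003, 0.003], [-0.003, -0.001, -1.0], [0.003, -1.0, 0.001]]
force: [1.2, 0.5, 0.1]
opening: 0.998
```

>>> arm_command(translation=[[-0.15, 0, 0.46], [-0.311, 0, 0.928]], rotation=[[0, 0, 0], [0, 0, 0]], grip=[-1, -1])

```text
time_s: 14.4
position: [0.4793, 0.2274, 0.2424]
tcp_rot: [[-1.0, -0.004, 0.0], [-0.0, -0.001, -1.0], [0.004, -1.0, 0.001]]
force: [1.1, -0.5, -0.5]
opening: 0.999
```

>>> arm_command(translation=[[-0.15, 0, 0.46], [-0.311, 0, 0.928]], rotation=[[0, 0, 0], [0, 0, 0]], grip=[-1, -1])

```text
time_s: 14.6
position: [0.5042, 0.153, 0.2424]
tcp_rot: [[-1.0, -0.004, -0.0], [0.0, -0.0, -1.0], [0.004, -1.0, 0.0]]
force: [0.2, -0.0, 0.1]
opening: 1.001
```

>>> arm_command(translation=[[-0.15, 0, 0.46], [-0.311, 0, 0.928]], rotation=[[0, 0, 0], [0, 0, 0]], grip=[-1, -1])

```text
time_s: 14.8
position: [0.529, 0.0789, 0.2424]
tcp_rot: [[-1.0, -0.004, -0.001], [0.001, 0.0, -1.0], [0.004, -1.0, -0.0]]
force: [0.4, -0.2, -0.1]
opening: 0.998
```

>>> arm_command(translation=[[-0.15, 0, 0.46], [-0.311, 0, 0.928]], rotation=[[0, 0, 0], [0, 0, 0]], grip=[-1, -1])

```text
time_s: 15.0
position: [0.5539, 0.0047, 0.2423]
tcp_rot: [[-1.0, -0.004, -0.001], [0.001, 0.001, -1.0], [0.004, -1.0, -0.001]]
force: [0.2, 0.4, 1.5]
opening: 1.002
```

>>> arm_command(translation=[[-0.15, 0, 0.46], [-0.311, 0, 0.928], [-0.311, 0, 0.928], [-0.311, 0, 0.928], [-0.311, 0, 0.928]], rotation=[[0, 0, 0], [0, 0, 0], [0, 0, 0], [0, 0, 0], [0, 0, 0]], grip=[-1, -1, -1, -1, -1])

```text
time_s: 15.5
position: [0.5783, -0.0671, 0.2429]
tcp_rot: [[-1.0, -0.003, 0.0], [-0.0, 0.001, -1.0], [0.003, -1.0, -0.001]]
force: [0.1, -0.1, 0.2]
opening: 1.002
```

>>> arm_command(translation=[[0, 0.45, 0], [0, 0.9, 0]], rotation=[[0, 0, 0], [0, 0, 0]], grip=[-1, -1])

```text
time_s: 15.7
position: [0.5799, -0.0667, 0.1724]
tcp_rot: [[-1.0, 0.003, 0.002], [-0.002, -0.001, -1.0], [-0.003, -1.0, 0.001]]
force: [-0.7, -0.0, -0.4]
opening: 1.002
```

>>> arm_command(translation=[[0, 0.3, 0], [0, 0.55, 0], [0, 0.74, 0], [0, 0.74, 0], [0, 0.74, 0]], rotation=[[0, 0, 0], [0, 0, 0], [0, 0, 0], [0, 0, 0], [0, 0, 0]], grip=[-1, -1, -1, -1, -1])

```text
time_s: 16.2
position: [0.5792, -0.0669, 0.1129]
tcp_rot: [[-1.0, -0.001, 0.001], [-0.001, 0.0, -1.0], [0.001, -1.0, -0.0]]
force: [-0.0, -0.4, 0.6]
opening: 0.999
```

>>> arm_command(translation=[[0, 0, 0], [0, 0, 0], [0, 0, 0], [0, 0, 0], [0, 0, 0]], rotation=[[0, 0, 0], [0, 0, 0], [0, 0, 0], [0, 0, 0], [0, 0, 0]], grip=[1, 1, 1, 1, 1])

```text
time_s: 16.7
position: [0.5796, -0.0683, 0.1133]
tcp_rot: [[-1.0, 0.001, -0.001], [0.001, -0.0, -1.0], [-0.001, -1.0, 0.0]]
force: [0.1, 0.8, -0.3]
opening: 0.632
```

>>> arm_command(translation=[[0, 0, 0], [0, 0, 0], [0, 0, 0], [0, 0, 0], [0, 0, 0]], rotation=[[0, 0, 0], [0, 0, 0], [0, 0, 0], [0, 0, 0], [0, 0, 0]], grip=[1, 1, 1, 1, 1])

```text
time_s: 17.2
position: [0.5795, -0.068, 0.1129]
tcp_rot: [[-1.0, -0.0, -0.0], [0.0, 0.0, -1.0], [0.0, -1.0, -0.0]]
force: [0.9, 1.0, 0.2]
opening: 0.358
```

>>> arm_command(translation=[[0, -0.1, 0], [0, -0.35, 0], [0, -0.65, 0], [0, -0.9, 0]], rotation=[[0, 0, 0], [0, 0, 0], [0, 0, 0], [0, 0, 0]], grip=[1, 1, 1, 1])

```text
time_s: 17.6
position: [0.5793, -0.0682, 0.1859]
tcp_rot: [[-1.0, -0.0, -0.0], [0.0, -0.0, -1.0], [0.0, -1.0, 0.0]]
force: [0.7, 0.4, -3.7]
opening: 0.357
```

>>> arm_command(translation=[[0, -0.3, 0], [0, -0.6, 0], [0, -0.8, 0], [0, -0.8, 0]], rotation=[[0, 0, 0], [0, 0, 0], [0, 0, 0], [0, 0, 0]], grip=[1, 1, 1, 1])

```text
time_s: 18.0
position: [0.5808, -0.0686, 0.2516]
tcp_rot: [[-1.0, 0.005, -0.0], [0.0, -0.002, -1.0], [-0.005, -1.0, 0.002]]
force: [0.6, 0.7, -2.9]
opening: 0.356
```

>>> arm_command(translation=[[0.1, 0, -0.2], [0.21, 0, -0.43], [0.31, 0, -0.65], [0.421, 0, -0.866]], rotation=[[0, 0, 0], [0, 0, 0], [0, 0, 0], [0, 0, 0]], grip=[1, 1, 1, 1])

```text
time_s: 18.4
position: [0.5441, 0.0034, 0.248]
tcp_rot: [[-1.0, -0.002, 0.0], [-0.0, 0.001, -1.0], [0.002, -1.0, -0.001]]
force: [0.1, 0.4, -3.3]
opening: 0.362
```

>>> arm_command(translation=[[0.1, 0, -0.2], [0.21, 0, -0.43], [0.31, 0, -0.65], [0.421, 0, -0.866]], rotation=[[0, 0, 0], [0, 0, 0], [0, 0, 0], [0, 0, 0]], grip=[1, 1, 1, 1])

```text
time_s: 18.8
position: [0.5113, 0.0722, 0.249]
tcp_rot: [[-1.0, 0.0, 0.0], [-0.0, 0.0, -1.0], [-0.0, -1.0, -0.0]]
force: [-0.3, -0.5, -2.4]
opening: 0.362
```

>>> arm_command(translation=[[0.1, 0, -0.2], [0.21, 0, -0.43], [0.31, 0, -0.65], [0.421, 0, -0.866]], rotation=[[0, 0, 0], [0, 0, 0], [0, 0, 0], [0, 0, 0]], grip=[1, 1, 1, 1])

```text
time_s: 19.2
position: [0.4776, 0.1413, 0.249]
tcp_rot: [[-1.0, 0.0, 0.0], [-0.0, 0.0, -1.0], [-0.0, -1.0, -0.0]]
force: [0.3, -0.2, -3.0]
opening: 0.365
```

>>> arm_command(translation=[[0.1, 0, -0.2], [0.21, 0, -0.43], [0.31, 0, -0.65], [0.421, 0, -0.866]], rotation=[[0, 0, 0], [0, 0, 0], [0, 0, 0], [0, 0, 0]], grip=[1, 1, 1, 1])

```text
time_s: 19.6
position: [0.4438, 0.2105, 0.249]
tcp_rot: [[-1.0, 0.0, 0.0], [-0.0, 0.0, -1.0], [-0.0, -1.0, -0.0]]
force: [0.8, 1.1, -3.0]
opening: 0.359
```

>>> arm_command(translation=[[0.1, 0, -0.2], [0.21, 0, -0.43], [0.31, 0, -0.65], [0.421, 0, -0.866], [0.421, 0, -0.866]], rotation=[[0, 0, 0], [0, 0, 0], [0, 0, 0], [0, 0, 0], [0, 0, 0]], grip=[1, 1, 1, 1, 1])

```text
time_s: 20.1
position: [0.4091, 0.2804, 0.2489]
tcp_rot: [[-1.0, -0.001, 0.003], [-0.003, 0.001, -1.0], [0.001, -1.0, -0.001]]
force: [-1.0, -0.5, -3.3]
opening: 0.356
```

>>> arm_command(translation=[[0, 0.3, 0], [0, 0.6, 0], [0, 0.9, 0], [0, 0.9, 0]], rotation=[[0, 0, 0], [0, 0, 0], [0, 0, 0], [0, 0, 0]], grip=[1, 1, 1, 1])

```text
time_s: 20.5
position: [0.4088, 0.2773, 0.1745]
tcp_rot: [[-1.0, -0.007, -0.0], [0.0, -0.003, -1.0], [0.007, -1.0, 0.003]]
force: [-1.3, -0.8, -2.8]
opening: 0.361
```

>>> arm_command(translation=[[0, 0.3, 0], [0, 0.55, 0], [0, 0.7, 0], [0, 0.75, 0], [0, 0.78, 0]], rotation=[[0, 0, 0], [0, 0, 0], [0, 0, 0], [0, 0, 0], [0, 0, 0]], grip=[1, 1, 1, 1, 1])

```text
time_s: 21.0
position: [0.4118, 0.2785, 0.115]
tcp_rot: [[-1.0, 0.001, -0.0], [0.0, 0.0, -1.0], [-0.001, -1.0, -0.0]]
force: [-0.3, 0.4, -1.8]
opening: 0.358
```

>>> arm_command(translation=[[0, 0.015, 0], [0, 0.03, 0], [0, 0.04, 0], [0, 0.04, 0], [0, 0.04, 0]], rotation=[[0, 0, 0], [0, 0, 0], [0, 0, 0], [0, 0, 0], [0, 0, 0]], grip=[1, 1, 1, 1, -0.4])

```text
time_s: 21.5
position: [0.4117, 0.2786, 0.1118]
tcp_rot: [[-1.0, 0.001, -0.0], [0.0, 0.001, -1.0], [-0.001, -1.0, -0.001]]
force: [-0.3, 0.8, -0.7]
opening: 0.396
```

>>> arm_command(translation=[[0, 0, 0], [0, 0, 0], [0, 0, 0], [0, -0.2, 0], [0, -0.6, 0]], rotation=[[0, 0, 0], [0, 0, 0], [0, 0, 0], [0, 0, 0], [0, 0, 0]], grip=[-0.4, -0.4, -0.4, -0.4, -0.4])

```text
time_s: 22.0
position: [0.4097, 0.2776, 0.158]
tcp_rot: [[-1.0, -0.006, -0.001], [0.001, -0.002, -1.0], [0.006, -1.0, 0.002]]
force: [0.1, 0.3, -0.6]
opening: 0.693
```

>>> arm_command(translation=[[0, -0.5, 0], [0, -1, 0], [0, -1, 0], [0, -1, 0], [0, -1, 0]], rotation=[[0, 0, 0], [0, 0, 0], [0, 0, 0], [0, 0, 0], [0, 0, 0]], grip=[-0.4, -0.4, -1, -1, -1])

```text
time_s: 22.5
position: [0.4103, 0.2779, 0.2384]
tcp_rot: [[-1.0, -0.002, -0.0], [0.0, -0.001, -1.0], [0.002, -1.0, 0.001]]
force: [-0.3, -0.8, -1.1]
opening: 0.891
```

>>> arm_command(translation=[[-0.14, 0, 0.46], [-0.287, 0, 0.922]], rotation=[[0, 0, 0], [0, 0, 0]], grip=[-1, -1])

```text
time_s: 22.7
position: [0.433, 0.2042, 0.2376]
tcp_rot: [[-1.0, -0.004, 0.003], [-0.003, -0.001, -1.0], [0.004, -1.0, 0.001]]
force: [0.5, 0.3, -0.2]
opening: 0.981
```

>>> arm_command(translation=[[-0.14, 0, 0.46], [-0.287, 0, 0.922]], rotation=[[0, 0, 0], [0, 0, 0]], grip=[-1, -1])

```text
time_s: 22.9
position: [0.4562, 0.1295, 0.2376]
tcp_rot: [[-1.0, -0.004, 0.0], [-0.0, -0.0, -1.0], [0.004, -1.0, 0.0]]
force: [0.3, 0.5, -0.7]
opening: 0.999
```

>>> arm_command(translation=[[-0.14, 0, 0.46], [-0.287, 0, 0.922]], rotation=[[0, 0, 0], [0, 0, 0]], grip=[-1, -1])

```text
time_s: 23.1
position: [0.4791, 0.0556, 0.2375]
tcp_rot: [[-1.0, -0.004, -0.001], [0.001, 0.001, -1.0], [0.004, -1.0, -0.001]]
force: [0.5, 0.1, 0.4]
opening: 1.003
```

>>> arm_command(translation=[[-0.14, 0, 0.46], [-0.287, 0, 0.922], [-0.287, 0, 0.922], [-0.287, 0, 0.922], [-0.287, 0, 0.922]], rotation=[[0, 0, 0], [0, 0, 0], [0, -0.134, 0], [0, -0.134, 0], [0, -0.134, 0]], grip=[-1, -1, -1, -1, -1])

```text
time_s: 23.6
position: [0.5018, -0.0163, 0.2379]
tcp_rot: [[-0.991, -0.004, 0.137], [-0.137, 0.001, -0.991], [0.003, -1.0, -0.002]]
force: [-1.1, -0.2, -0.5]
opening: 1.003
```

```bash
python3 - <<'E'
from h import *
s=bot.read_state();R=np.array(s['tcp_rot']);print(np.round(s['position'],4),np.degrees(np.arctan2(-R[1,0],-R[0,0])))
E
```

```text
[ 0.5018 -0.0163  0.2379] 7.857257756825689
```

>>> arm_command(translation=[[0, 0.45, 0], [0, 0.9, 0]], rotation=[[0, 0, 0], [0, 0, 0]], grip=[-1, -1])

```text
time_s: 23.8
position: [0.5034, -0.0158, 0.1671]
tcp_rot: [[-0.99, 0.003, 0.139], [-0.139, -0.001, -0.99], [-0.003, -1.0, 0.001]]
force: [-0.0, -0.1, -0.1]
opening: 0.998
```

>>> arm_command(translation=[[0, 0.3, 0], [0, 0.55, 0], [0, 0.76, 0], [0, 0.76, 0], [0, 0.76, 0]], rotation=[[0, 0, 0], [0, 0, 0], [0, 0, 0], [0, 0, 0], [0, 0, 0]], grip=[-1, -1, -1, -1, -1])

```text
time_s: 24.3
position: [0.5025, -0.0159, 0.1063]
tcp_rot: [[-0.99, -0.001, 0.14], [-0.14, 0.0, -0.99], [0.001, -1.0, -0.001]]
force: [0.0, -0.2, -0.4]
opening: 0.999
```

>>> arm_command(translation=[[0, 0, 0], [0, 0, 0], [0, 0, 0], [0, 0, 0], [0, 0, 0]], rotation=[[0, 0, 0], [0, 0, 0], [0, 0, 0], [0, 0, 0], [0, 0, 0]], grip=[1, 1, 1, 1, 1])

```text
time_s: 24.8
position: [0.5031, -0.0166, 0.107]
tcp_rot: [[-0.99, 0.001, 0.139], [-0.139, 0.0, -0.99], [-0.001, -1.0, -0.0]]
force: [0.6, 1.5, 3.1]
opening: 0.67
```

>>> arm_command(translation=[[0, 0, 0], [0, 0, 0], [0, 0, 0]], rotation=[[0, 0, 0], [0, 0, 0], [0, 0, 0]], grip=[1, 1, 1])

```text
time_s: 25.1
position: [0.5031, -0.0166, 0.1069]
tcp_rot: [[-0.99, 0.0, 0.139], [-0.139, 0.0, -0.99], [-0.001, -1.0, -0.0]]
force: [-0.8, 2.5, 6.0]
opening: 0.67
```

>>> arm_command(translation=[[0, -0.1, 0], [0, -0.35, 0], [0, -0.65, 0], [0, -0.9, 0]], rotation=[[0, 0, 0], [0, 0, 0], [0, 0, 0], [0, 0, 0]], grip=[1, 1, 1, 1])

```text
time_s: 25.5
position: [0.5028, -0.017, 0.1793]
tcp_rot: [[-0.99, -0.001, 0.14], [-0.14, -0.0, -0.99], [0.001, -1.0, 0.0]]
force: [-0.1, 0.3, -2.0]
opening: 0.667
```

>>> arm_command(translation=[[0, -0.3, 0], [0, -0.6, 0], [0, -0.8, 0], [0, -0.8, 0], [0, -0.8, 0]], rotation=[[0, 0, 0], [0, 0, 0], [0, 0.07, 0], [0, 0.134, 0], [0, 0.134, 0]], grip=[1, 1, 1, 1, 1])

```text
time_s: 26.0
position: [0.5028, -0.017, 0.243]
tcp_rot: [[-1.0, 0.0, -0.0], [0.0, -0.001, -1.0], [-0.0, -1.0, 0.001]]
force: [-0.2, 0.3, -2.2]
opening: 0.671
```

>>> arm_command(translation=[[0, 0, -0.2], [-0.01, 0, -0.43], [-0.01, 0, -0.65], [-0.017, 0, -0.863]], rotation=[[0, 0, 0], [0, 0, 0], [0, 0, 0], [0, 0, 0]], grip=[1, 1, 1, 1])

```text
time_s: 26.4
position: [0.5035, 0.0528, 0.2417]
tcp_rot: [[-1.0, -0.003, 0.001], [-0.001, -0.0, -1.0], [0.003, -1.0, 0.0]]
force: [-0.0, -0.7, -3.1]
opening: 0.668
```

>>> arm_command(translation=[[0, 0, -0.2], [-0.01, 0, -0.43], [-0.01, 0, -0.65], [-0.017, 0, -0.863]], rotation=[[0, 0, 0], [0, 0, 0], [0, 0, 0], [0, 0, 0]], grip=[1, 1, 1, 1])

```text
time_s: 26.8
position: [0.5049, 0.1218, 0.2416]
tcp_rot: [[-1.0, -0.003, 0.001], [-0.001, -0.0, -1.0], [0.003, -1.0, 0.0]]
force: [0.5, -1.1, -2.5]
opening: 0.665
```

>>> arm_command(translation=[[0, 0, -0.2], [-0.01, 0, -0.43], [-0.01, 0, -0.65], [-0.017, 0, -0.863]], rotation=[[0, 0, 0], [0, 0, 0], [0, 0, 0], [0, 0, 0]], grip=[1, 1, 1, 1])

```text
time_s: 27.2
position: [0.5063, 0.1908, 0.2415]
tcp_rot: [[-1.0, -0.003, 0.001], [-0.001, -0.001, -1.0], [0.003, -1.0, 0.001]]
force: [0.3, 0.6, -2.6]
opening: 0.668
```

>>> arm_command(translation=[[0, 0, -0.2], [-0.01, 0, -0.43], [-0.01, 0, -0.65], [-0.017, 0, -0.863], [-0.017, 0, -0.863]], rotation=[[0, 0, 0], [0, 0, 0], [0, 0, 0], [0, 0, 0], [0, 0, 0]], grip=[1, 1, 1, 1, 1])

```text
time_s: 27.7
position: [0.5084, 0.2613, 0.2421]
tcp_rot: [[-1.0, -0.0, 0.002], [-0.002, 0.001, -1.0], [0.0, -1.0, -0.001]]
force: [1.4, 0.4, -2.5]
opening: 0.672
```

>>> arm_command(translation=[[0, 0.3, 0], [0, 0.6, 0], [0, 0.9, 0], [0, 0.9, 0]], rotation=[[0, 0, 0], [0, 0, 0], [0, 0, 0], [0, 0, 0]], grip=[1, 1, 1, 1])

```text
time_s: 28.1
position: [0.5059, 0.2581, 0.1673]
tcp_rot: [[-1.0, -0.008, -0.0], [0.0, -0.003, -1.0], [0.008, -1.0, 0.003]]
force: [-0.2, -0.3, -2.6]
opening: 0.669
```

>>> arm_command(translation=[[0, 0.3, 0], [0, 0.55, 0], [0, 0.7, 0], [0, 0.75, 0], [0, 0.78, 0]], rotation=[[0, 0, 0], [0, 0, 0], [0, 0, 0], [0, 0, 0], [0, 0, 0]], grip=[1, 1, 1, 1, 1])

```text
time_s: 28.6
position: [0.5091, 0.2594, 0.1086]
tcp_rot: [[-1.0, 0.001, -0.0], [0.0, 0.0, -1.0], [-0.001, -1.0, -0.0]]
force: [0.3, -0.5, -2.1]
opening: 0.669
```

>>> arm_command(translation=[[0, 0.015, 0], [0, 0.03, 0], [0, 0.04, 0], [0, 0.04, 0], [0, 0.04, 0]], rotation=[[0, 0, 0], [0, 0, 0], [0, 0, 0], [0, 0, 0], [0, 0, 0]], grip=[1, 1, 1, 1, -1])

```text
time_s: 29.1
position: [0.5091, 0.2597, 0.1056]
tcp_rot: [[-1.0, 0.002, -0.0], [0.0, 0.001, -1.0], [-0.002, -1.0, -0.001]]
force: [0.3, 0.8, -0.3]
opening: 0.7
```

>>> arm_command(translation=[[0, 0, 0], [0, 0, 0], [0, 0, 0], [0, -0.2, 0], [0, -0.6, 0]], rotation=[[0, 0, 0], [0, 0, 0], [0, 0, 0], [0, 0, 0], [0, 0, 0]], grip=[-1, -1, -1, -1, -1])

```text
time_s: 29.6
position: [0.5066, 0.2587, 0.1511]
tcp_rot: [[-1.0, -0.006, -0.001], [0.001, -0.002, -1.0], [0.006, -1.0, 0.002]]
force: [-0.0, 0.8, -0.0]
opening: 0.989
```

>>> arm_command(translation=[[0, -0.5, 0], [0, -1, 0], [0, -1, 0], [0, -1, 0], [0, -1, 0]], rotation=[[0, 0, 0], [0, 0, 0], [0, 0, 0], [0, 0, 0], [0, 0, 0]], grip=[-1, -1, -1, -1, -1])

```text
time_s: 30.1
position: [0.5075, 0.2591, 0.2317]
tcp_rot: [[-1.0, -0.003, -0.0], [0.0, -0.001, -1.0], [0.003, -1.0, 0.001]]
force: [-0.5, 0.8, 0.2]
opening: 1.0
```

```bash
python3 - <<'E'
from h import *
a=cap('scene')['image'];w=cap('wrist');b=cap('side')['image'];np.save('w2.npy',w,allow_pickle=True)
cv2.imwrite('pics/m1.png',np.vstack([np.hstack([cv2.resize(a[130:280,180:430],(400,240)),cv2.resize(b[130:330,110:360],(400,320))[:240]]),np.hstack([cv2.resize(w['image'],(440,330)),np.zeros((330,360,3),np.uint8)])]))
for n in ['bottle','can','carton','tub']:
  print(n,[(np.round(onz(w,np.array(x['point'])*[512,384],.005)[:2],3).tolist(),round(x['conf'],2)) for x in models.spot_point('wrist',n)[:3]])
E
```

```text
bottle [([0.41, 0.277], 0.71)]
can [([0.433, 0.38], 0.89), ([0.679, 0.226], 0.56)]
carton [([0.507, 0.264], 0.78)]
tub [([0.573, -0.004], 0.78)]
```

View pics/m1.png

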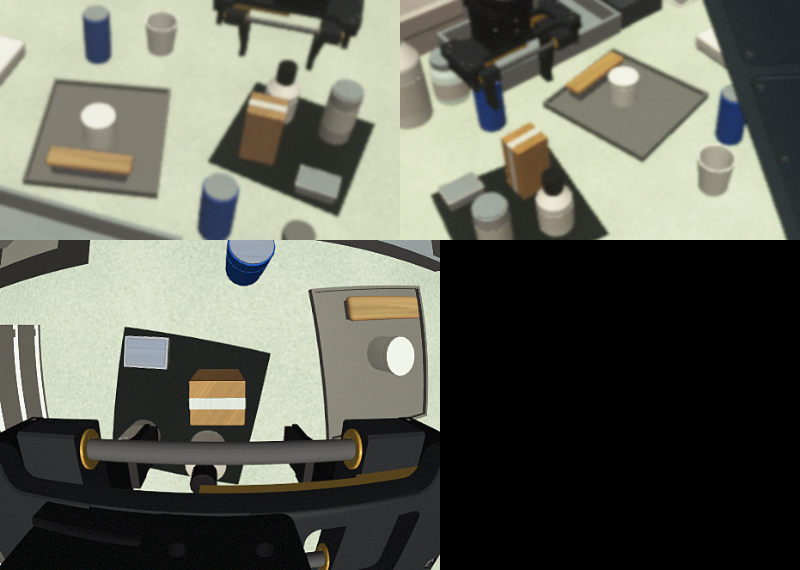

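The composite shows all three standing upright on the mat, with the soap, tub and brush unmoved. Next is the tub.

>>> arm_command(translation=[[-0.09, 0, 0.41], [-0.181, 0, 0.822]], rotation=[[0, 0, 0], [0, 0, 0]], grip=[-1, -1])

```text
time_s: 30.65
position: [0.5229, 0.1937, 0.2326]
tcp_rot: [[-1.0, -0.0, 0.002], [-0.002, -0.0, -1.0], [0.0, -1.0, 0.0]]
force: [0.1, 0.1, 0.4]
opening: 1.001
```

>>> arm_command(translation=[[-0.09, 0, 0.41], [-0.181, 0, 0.822]], rotation=[[0, 0, 0], [0, 0, 0]], grip=[-1, -1])

```text
time_s: 30.85
position: [0.5376, 0.1268, 0.2327]
tcp_rot: [[-1.0, -0.0, 0.0], [-0.0, 0.0, -1.0], [0.0, -1.0, -0.0]]
force: [0.1, 0.3, -0.8]
opening: 1.006
```

>>> arm_command(translation=[[-0.09, 0, 0.41], [-0.181, 0, 0.822]], rotation=[[0, 0, 0], [0, 0, 0]], grip=[-1, -1])

```text
time_s: 31.05
position: [0.5521, 0.0608, 0.2328]
tcp_rot: [[-1.0, -0.0, -0.0], [0.0, 0.0, -1.0], [0.0, -1.0, -0.0]]
force: [0.2, 0.6, 1.2]
opening: 1.003
```

>>> arm_command(translation=[[-0.09, 0, 0.41], [-0.181, 0, 0.822], [-0.181, 0, 0.822], [-0.181, 0, 0.822], [-0.181, 0, 0.822]], rotation=[[0, 0, 0], [0, 0, 0], [0, 0, 0], [0, 0, 0], [0, 0, 0]], grip=[-1, -1, -1, -1, -1])

```text
time_s: 31.55
position: [0.5659, -0.0029, 0.2327]
tcp_rot: [[-1.0, -0.001, 0.0], [-0.0, 0.001, -1.0], [0.001, -1.0, -0.001]]
force: [-0.3, -0.3, -0.3]
opening: 1.0
```

>>> arm_command(translation=[[0, 0.4, 0], [0, 0.8, 0], [0, 0.8, 0]], rotation=[[0, 0, 0], [0, 0, 0], [0, 0, 0]], grip=[-1, -1, -1])

```text
time_s: 31.85
position: [0.5628, -0.0016, 0.1653]
tcp_rot: [[-1.0, -0.01, 0.002], [-0.002, 0.002, -1.0], [0.01, -1.0, -0.002]]
force: [-0.6, -0.6, 0.2]
opening: 0.998
```

>>> arm_command(translation=[[0, 0.3, 0], [0, 0.6, 0], [0, 0.8, 0], [0, 0.8, 0], [0, 0.8, 0]], rotation=[[0, 0, 0], [0, 0, 0], [0, 0, 0], [0, 0, 0], [0, 0, 0]], grip=[-1, -1, -1, -1, -1])

```text
time_s: 32.35
position: [0.567, -0.0031, 0.106]
tcp_rot: [[-1.0, 0.001, 0.001], [-0.001, -0.0, -1.0], [-0.001, -1.0, 0.0]]
force: [1.3, -0.1, -0.3]
opening: 1.004
```

>>> arm_command(translation=[[0, 0.2, 0], [0, 0.4, 0], [0, 0.6, 0], [0, 0.6, 0], [0, 0.6, 0]], rotation=[[0, 0, 0], [0, 0, 0], [0, 0, 0], [0, 0, 0], [0, 0, 0]], grip=[-1, -1, -1, -1, -1])

```text
time_s: 32.85
position: [0.5673, -0.0036, 0.0582]
tcp_rot: [[-1.0, 0.002, -0.0], [0.0, -0.0, -1.0], [-0.002, -1.0, 0.0]]
force: [-0.6, -0.9, 1.2]
opening: 1.002
```

>>> arm_command(translation=[[0, 0, 0], [0, 0, 0], [0, 0, 0], [0, 0, 0], [0, 0, 0]], rotation=[[0, 0, 0], [0, 0, 0], [0, 0, 0], [0, 0, 0], [0, 0, 0]], grip=[1, 1, 1, 1, 1])

```text
time_s: 33.35
position: [0.5665, -0.0034, 0.0573]
tcp_rot: [[-1.0, 0.0, -0.001], [0.001, 0.0, -1.0], [-0.0, -1.0, -0.0]]
force: [-0.5, 1.2, 2.8]
opening: 0.655
```

>>> arm_command(translation=[[0, 0, 0], [0, 0, 0], [0, 0, 0]], rotation=[[0, 0, 0], [0, 0, 0], [0, 0, 0]], grip=[1, 1, 1])

```text
time_s: 33.65
position: [0.5665, -0.0034, 0.0573]
tcp_rot: [[-1.0, 0.0, -0.001], [0.001, 0.0, -1.0], [-0.0, -1.0, -0.0]]
force: [-1.1, 2.3, 4.9]
opening: 0.653
```

>>> arm_command(translation=[[0, -0.1, 0], [0, -0.35, 0], [0, -0.65, 0], [0, -0.9, 0]], rotation=[[0, 0, 0], [0, 0, 0], [0, 0, 0], [0, 0, 0]], grip=[1, 1, 1, 1])

```text
time_s: 34.05
position: [0.566, -0.0041, 0.1295]
tcp_rot: [[-1.0, -0.001, -0.0], [0.0, -0.001, -1.0], [0.001, -1.0, 0.001]]
force: [0.1, -0.8, -2.6]
opening: 0.654
```

>>> arm_command(translation=[[0, -0.3, 0], [0, -0.6, 0], [0, -0.85, 0], [0, -0.85, 0]], rotation=[[0, 0, 0], [0, 0, 0], [0, 0, 0], [0, 0, 0]], grip=[1, 1, 1, 1])

```text
time_s: 34.45
position: [0.568, -0.0043, 0.1994]
tcp_rot: [[-1.0, 0.006, -0.0], [0.0, -0.002, -1.0], [-0.006, -1.0, 0.002]]
force: [0.3, 0.2, -2.3]
opening: 0.653
```

>>> arm_command(translation=[[0.06, 0, 0.24], [0.12, 0, 0.48], [0.18, 0, 0.72], [0.233, 0, 0.96]], rotation=[[0, 0, 0], [0, 0, 0], [0, 0, 0], [0, 0, 0]], grip=[1, 1, 1, 1])

```text
time_s: 34.85
position: [0.5463, -0.081, 0.1953]
tcp_rot: [[-1.0, -0.003, 0.0], [-0.0, 0.001, -1.0], [0.003, -1.0, -0.001]]
force: [1.3, -0.3, -2.4]
opening: 0.656
```

>>> arm_command(translation=[[0.06, 0, 0.24], [0.12, 0, 0.48], [0.18, 0, 0.72], [0.233, 0, 0.96]], rotation=[[0, 0, 0], [0, 0, 0], [0, 0, 0], [0, 0, 0]], grip=[1, 1, 1, 1])

```text
time_s: 35.25
position: [0.5276, -0.1578, 0.1952]
tcp_rot: [[-1.0, -0.003, -0.0], [0.0, 0.001, -1.0], [0.003, -1.0, -0.001]]
force: [0.3, 0.1, -1.9]
opening: 0.654
```

>>> arm_command(translation=[[0.06, 0, 0.24], [0.12, 0, 0.48], [0.18, 0, 0.72], [0.233, 0, 0.96]], rotation=[[0, 0, 0], [0, 0, 0], [0, 0, 0], [0, 0, 0]], grip=[1, 1, 1, 1])

```text
time_s: 35.65
position: [0.509, -0.2344, 0.1951]
tcp_rot: [[-1.0, -0.003, -0.0], [0.0, 0.002, -1.0], [0.003, -1.0, -0.002]]
force: [0.6, 1.3, -1.9]
opening: 0.653
```

>>> arm_command(translation=[[0.06, 0, 0.24], [0.12, 0, 0.48], [0.18, 0, 0.72], [0.233, 0, 0.96], [0.233, 0, 0.96]], rotation=[[0, 0, 0], [0, 0, 0], [0, 0, 0], [0, 0, 0], [0, 0, 0]], grip=[1, 1, 1, 1, 1])

```text
time_s: 36.15
position: [0.4907, -0.3131, 0.1954]
tcp_rot: [[-1.0, -0.001, -0.003], [0.003, -0.0, -1.0], [0.001, -1.0, 0.0]]
force: [0.1, 0.6, -2.0]
opening: 0.654
```

```bash
python3 - <<'E'
from h import *
w=cap('wrist','w3.png');print(np.round(w['state']['position'],4))
for cam,c in [('wrist',w),('scene',cap('scene')),('side',cap('side'))]: print(cam,[(np.round(np.array(x['point'])*[512,384],1).tolist(),np.round(onz(c,np.array(x['point'])*[512,384],.048)[:2],3).tolist(),round(x['conf'],2)) for x in models.spot_point(cam,'pan')[:2]])
E
```

```text
[ 0.4907 -0.3131  0.1954]
wrist [([254.6, 182.0], [0.494, -0.312], 0.82), ([23.6, 75.1], [0.629, -0.034], 0.61)]
scene [([150.8, 164.0], [0.492, -0.321], 0.58)]
side []
```

View pics/w3.png

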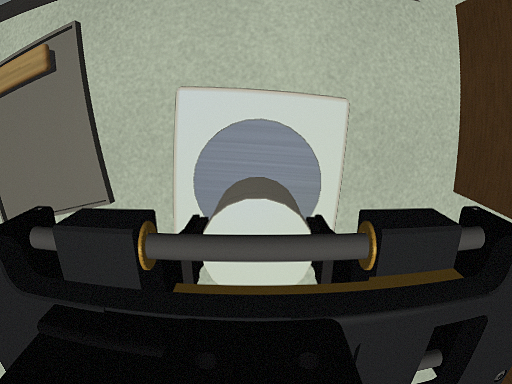

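The wrist picture shows the pan spanning columns 194 to 321, top row 119. I'll compare that with the projected circle.

```bash
python3 - <<'E'
from h import *
from scipy.optimize import least_squares
K=eyes
c=np.load('w1.npy',allow_pickle=True).item()
c['state']=bot.read_state()
a=np.linspace(0,2*np.pi,360)
def f(p):
    q=proj(c,np.c_[p[0]+.065*np.cos(a),p[1]+.065*np.sin(a),0*a+.048]);return [q[:,0].min()-194,q[:,0].max()-321,q[:,1].min()-119]
print(f((.492,-.3105)),least_squares(f,[.492,-.3105]).x,c['state']['position'])
E
```

```text
[np.float64(-1.5970148675885696), np.float64(-0.026644657341194034), np.float64(-0.5123018240989552)] [ 0.49143541 -0.31134752] [ 0.49160311 -0.30964429  0.19652246]
```

>>> arm_command(translation=[[0, 0.3, 0.01], [0, 0.6, 0.01], [0, 0.8, 0.01], [0, 0.8, 0.01]], rotation=[[0, 0, 0], [0, 0, 0], [0, 0, 0], [0, 0, 0]], grip=[1, 1, 1, 1])

```text
time_s: 36.85
position: [0.4905, -0.3096, 0.1307]
tcp_rot: [[-1.0, -0.004, 0.001], [-0.001, 0.004, -1.0], [0.004, -1.0, -0.004]]
force: [-0.4, -0.3, -2.5]
opening: 0.656
```

>>> arm_command(translation=[[0, 0.2, 0], [0, 0.3, 0], [0, 0.36, 0], [0, 0.38, 0], [0, 0.38, 0]], rotation=[[0, 0, 0], [0, 0, 0], [0, 0, 0], [0, 0, 0], [0, 0, 0]], grip=[1, 1, 1, 1, 1])

```text
time_s: 37.35
position: [0.4919, -0.3117, 0.1029]
tcp_rot: [[-1.0, 0.0, -0.0], [0.0, -0.0, -1.0], [-0.0, -1.0, 0.0]]
force: [0.5, -0.0, -1.9]
opening: 0.654
```

>>> arm_command(translation=[[0, 0.02, 0], [0, 0.04, 0], [0, 0.04, 0], [0, 0.04, 0]], rotation=[[0, 0, 0], [0, 0, 0], [0, 0, 0], [0, 0, 0]], grip=[1, 1, 1, 1])

```text
time_s: 37.75
position: [0.4921, -0.312, 0.1003]
tcp_rot: [[-1.0, 0.001, -0.0], [0.0, -0.001, -1.0], [-0.001, -1.0, 0.001]]
force: [0.1, -0.1, 5.1]
opening: 0.655
```

Contact on the pan (+5 N). Release and rise, then check.

>>> arm_command(translation=[[0, 0, 0], [0, 0, 0], [0, 0, 0], [0, 0, 0], [0, 0, 0]], rotation=[[0, 0, 0], [0, 0, 0], [0, 0, 0], [0, 0, 0], [0, 0, 0]], grip=[-1, -1, -1, -1, -1])

```text
time_s: 38.25
position: [0.4916, -0.3116, 0.0991]
tcp_rot: [[-1.0, -0.0, -0.0], [0.0, 0.0, -1.0], [0.0, -1.0, -0.0]]
force: [-0.7, -0.7, -0.1]
opening: 0.972
```

>>> arm_command(translation=[[0, 0, 0], [0, -0.2, 0], [0, -0.5, 0], [0, -1, 0]], rotation=[[0, 0, 0], [0, 0, 0], [0, 0, 0], [0, 0, 0]], grip=[-1, -1, -1, -1])

```text
time_s: 38.65
position: [0.4903, -0.3104, 0.1779]
tcp_rot: [[-1.0, -0.005, -0.0], [0.0, 0.004, -1.0], [0.005, -1.0, -0.004]]
force: [-0.0, -0.1, -0.2]
opening: 0.997
```

>>> arm_command(translation=[[0, -0.45, 0], [0, -0.9, 0], [0, -0.9, 0]], rotation=[[0, 0, 0], [0, 0, 0], [0, 0, 0]], grip=[-1, -1, -1])

```text
time_s: 38.95
position: [0.4942, -0.3138, 0.257]
tcp_rot: [[-1.0, 0.009, -0.0], [0.0, -0.008, -1.0], [-0.009, -1.0, 0.008]]
force: [0.3, 0.3, 0.4]
opening: 1.0
```

>>> arm_command(translation=[[0.15, 0, -0.48], [0.3, 0, -0.96], [0.3, 0, -0.96], [0.3, 0, -0.96], [0.3, 0, -0.96]], rotation=[[0, 0, 0], [0, 0, 0], [0, 0, 0], [0, 0, 0], [0, 0, 0]], grip=[-1, -1, -1, -1, -1])

```text
time_s: 39.45
position: [0.4683, -0.2357, 0.2512]
tcp_rot: [[-1.0, 0.001, -0.001], [0.001, -0.001, -1.0], [-0.001, -1.0, 0.001]]
force: [-0.3, -0.5, -1.0]
opening: 1.001
```

```bash
python3 - <<'E'
from h import *
w=cap('wrist');print(np.round(w['state']['position'],4))
a=np.linspace(0,2*np.pi,60)
im=cv2.resize(w['image'],None,fx=2,fy=2,interpolation=2)
for x,y,z,r,k in [(.4915,-.311,.106,.029,(0,0,255)),(.4915,-.311,.048,.065,(0,255,0))]:
    q=(proj(w,np.c_[x+r*np.cos(a),y+r*np.sin(a),0*a+z])*2).astype(int);cv2.polylines(im,[q.reshape(-1,1,2)],True,k,1)
cv2.imwrite('pics/w4.png',im[0:560,500:1024])
E
```

```text
[ 0.4683 -0.2357  0.2512]
```

View pics/w4.png

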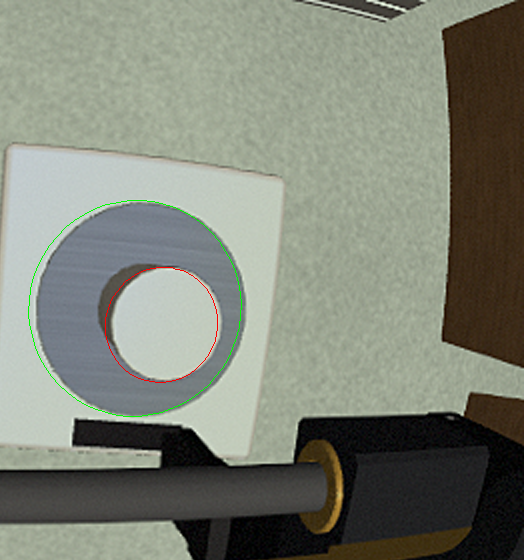

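The tub sits in the middle of the pan (offset about 1 to 2 mm). Now return the carton.

>>> arm_command(translation=[[-0.036, 0, -0.44], [-0.073, 0, -0.885]], rotation=[[0, 0, 0], [0, 0, 0]], grip=[-1, -1])

```text
time_s: 39.7
position: [0.4744, -0.1653, 0.251]
tcp_rot: [[-1.0, 0.001, -0.004], [0.004, -0.0, -1.0], [-0.001, -1.0, 0.0]]
force: [-0.1, 0.9, 0.4]
opening: 0.998
```

>>> arm_command(translation=[[-0.036, 0, -0.44], [-0.073, 0, -0.885]], rotation=[[0, 0, 0], [0, 0, 0]], grip=[-1, -1])

```text
time_s: 39.9
position: [0.4803, -0.0932, 0.2511]
tcp_rot: [[-1.0, 0.001, -0.002], [0.002, -0.0, -1.0], [-0.001, -1.0, 0.0]]
force: [0.2, -0.2, -0.7]
opening: 1.002
```

>>> arm_command(translation=[[-0.036, 0, -0.44], [-0.073, 0, -0.885]], rotation=[[0, 0, 0], [0, 0, 0]], grip=[-1, -1])

```text
time_s: 40.1
position: [0.4863, -0.0221, 0.2512]
tcp_rot: [[-1.0, 0.001, -0.002], [0.002, -0.0, -1.0], [-0.001, -1.0, 0.0]]
force: [-0.4, 0.2, -0.1]
opening: 1.001
```

>>> arm_command(translation=[[-0.036, 0, -0.44], [-0.073, 0, -0.885]], rotation=[[0, 0, 0], [0, 0, 0]], grip=[-1, -1])

```text
time_s: 40.3
position: [0.4923, 0.0489, 0.2512]
tcp_rot: [[-1.0, 0.001, -0.002], [0.002, -0.0, -1.0], [-0.001, -1.0, 0.0]]
force: [-0.1, -0.3, -0.6]
opening: 0.998
```

>>> arm_command(translation=[[-0.036, 0, -0.44], [-0.073, 0, -0.885]], rotation=[[0, 0, 0], [0, 0, 0]], grip=[-1, -1])

```text
time_s: 40.5
position: [0.4983, 0.1199, 0.2512]
tcp_rot: [[-1.0, 0.001, -0.002], [0.002, -0.0, -1.0], [-0.001, -1.0, 0.0]]
force: [1.2, -0.0, 0.6]
opening: 0.999
```

>>> arm_command(translation=[[-0.036, 0, -0.44], [-0.073, 0, -0.885]], rotation=[[0, 0, 0], [0, 0, 0]], grip=[-1, -1])

```text
time_s: 40.7
position: [0.5042, 0.1909, 0.2511]
tcp_rot: [[-1.0, 0.001, -0.002], [0.002, -0.0, -1.0], [-0.001, -1.0, 0.0]]
force: [-0.6, 0.1, 0.6]
opening: 0.999
```

>>> arm_command(translation=[[-0.036, 0, -0.44], [-0.073, 0, -0.885], [-0.073, 0, -0.885], [-0.073, 0, -0.885], [-0.073, 0, -0.885]], rotation=[[0, 0, 0], [0, 0, 0], [0, 0, 0], [0, 0, 0], [0, 0, 0]], grip=[-1, -1, -1, -1, -1])

```text
time_s: 41.2
position: [0.5092, 0.2597, 0.251]
tcp_rot: [[-1.0, -0.001, -0.002], [0.002, -0.001, -1.0], [0.001, -1.0, 0.001]]
force: [-0.3, 0.2, 0.7]
opening: 1.0
```

>>> arm_command(translation=[[0, 0.2, 0], [0, 0.2, 0], [0, 0.2, 0]], rotation=[[0, 0, 0], [0, 0, 0], [0, 0, 0]], grip=[-1, -1, -1])

```text
time_s: 41.5
position: [0.5089, 0.2596, 0.2353]
tcp_rot: [[-1.0, -0.001, -0.002], [0.002, -0.0, -1.0], [0.001, -1.0, 0.0]]
force: [-0.3, 0.1, -0.5]
opening: 0.996
```

>>> arm_command(translation=[[0, 0.45, 0], [0, 0.9, 0]], rotation=[[0, 0, 0], [0, 0, 0]], grip=[-1, -1])

```text
time_s: 41.7
position: [0.5108, 0.2607, 0.1647]
tcp_rot: [[-1.0, 0.006, -0.001], [0.001, 0.002, -1.0], [-0.006, -1.0, -0.002]]
force: [0.0, 0.3, 0.5]
opening: 1.0
```

>>> arm_command(translation=[[0, 0.3, 0], [0, 0.55, 0], [0, 0.72, 0], [0, 0.72, 0], [0, 0.72, 0]], rotation=[[0, 0, 0], [0, 0, 0], [0, 0, 0], [0, 0, 0], [0, 0, 0]], grip=[-1, -1, -1, -1, -1])

```text
time_s: 42.2
position: [0.5095, 0.2608, 0.1064]
tcp_rot: [[-1.0, 0.001, -0.001], [0.001, 0.0, -1.0], [-0.001, -1.0, -0.0]]
force: [0.7, 0.2, -0.0]
opening: 1.002
```

>>> arm_command(translation=[[0, 0, 0], [0, 0, 0], [0, 0, 0], [0, 0, 0], [0, 0, 0]], rotation=[[0, 0, 0], [0, 0, 0], [0, 0, 0], [0, 0, 0], [0, 0, 0]], grip=[1, 1, 1, 1, 1])

```text
time_s: 42.7
position: [0.509, 0.2611, 0.1062]
tcp_rot: [[-1.0, 0.001, -0.0], [0.0, 0.001, -1.0], [-0.001, -1.0, -0.001]]
force: [-0.2, 1.7, 2.0]
opening: 0.662
```

>>> arm_command(translation=[[0, 0, 0], [0, 0, 0], [0, 0, 0]], rotation=[[0, 0, 0], [0, 0, 0], [0, 0, 0]], grip=[1, 1, 1])

```text
time_s: 43.0
position: [0.5091, 0.2611, 0.1061]
tcp_rot: [[-1.0, 0.001, -0.001], [0.001, 0.001, -1.0], [-0.001, -1.0, -0.001]]
force: [0.1, 1.0, 3.3]
opening: 0.667
```

>>> arm_command(translation=[[0, -0.1, 0], [0, -0.35, 0], [0, -0.65, 0], [0, -0.9, 0]], rotation=[[0, 0, 0], [0, 0, 0], [0, 0, 0], [0, 0, 0]], grip=[1, 1, 1, 1])

```text
time_s: 43.4
position: [0.5082, 0.2603, 0.1782]
tcp_rot: [[-1.0, -0.002, -0.0], [0.0, -0.001, -1.0], [0.002, -1.0, 0.001]]
force: [0.3, -0.1, -2.0]
opening: 0.665
```

>>> arm_command(translation=[[0, -0.3, 0], [0, -0.6, 0], [0, -0.8, 0], [0, -0.8, 0]], rotation=[[0, 0, 0], [0, 0, 0], [0, 0, 0], [0, 0, 0]], grip=[1, 1, 1, 1])

```text
time_s: 43.8
position: [0.5098, 0.2608, 0.2439]
tcp_rot: [[-1.0, 0.004, -0.0], [0.0, 0.001, -1.0], [-0.004, -1.0, -0.001]]
force: [0.4, -0.8, -2.7]
opening: 0.665
```

>>> arm_command(translation=[[0, 0, 0.2], [0.01, 0, 0.43], [0.01, 0, 0.65], [0.019, 0, 0.868]], rotation=[[0, 0, 0], [0, 0, 0], [0, 0, 0], [0, 0, 0]], grip=[1, 1, 1, 1])

```text
time_s: 44.2
position: [0.5058, 0.1893, 0.2398]
tcp_rot: [[-1.0, -0.004, -0.001], [0.001, -0.001, -1.0], [0.004, -1.0, 0.001]]
force: [-0.3, -0.3, -3.1]
opening: 0.666
```

>>> arm_command(translation=[[0, 0, 0.2], [0.01, 0, 0.43], [0.01, 0, 0.65], [0.019, 0, 0.868]], rotation=[[0, 0, 0], [0, 0, 0], [0, 0, 0], [0, 0, 0]], grip=[1, 1, 1, 1])

```text
time_s: 44.6
position: [0.5041, 0.12, 0.2399]
tcp_rot: [[-1.0, -0.004, -0.001], [0.001, -0.001, -1.0], [0.004, -1.0, 0.001]]
force: [0.3, -0.2, -2.8]
opening: 0.67
```

>>> arm_command(translation=[[0, 0, 0.2], [0.01, 0, 0.43], [0.01, 0, 0.65], [0.019, 0, 0.868]], rotation=[[0, 0, 0], [0, 0, 0], [0, 0, 0], [0, 0, 0]], grip=[1, 1, 1, 1])

```text
time_s: 45.0
position: [0.5024, 0.0508, 0.24]
tcp_rot: [[-1.0, -0.004, -0.001], [0.001, -0.0, -1.0], [0.004, -1.0, 0.0]]
force: [-0.3, -0.2, -1.4]
opening: 0.666
```

>>> arm_command(translation=[[0, 0, 0.2], [0.01, 0, 0.43], [0.01, 0, 0.65], [0.019, 0, 0.868], [0.019, 0, 0.868]], rotation=[[0, 0, 0], [0, 0, 0], [0, 0, 0], [0, 0, 0], [0, 0, 0]], grip=[1, 1, 1, 1, 1])

```text
time_s: 45.5
position: [0.5012, -0.0194, 0.2402]
tcp_rot: [[-1.0, -0.004, -0.003], [0.003, -0.0, -1.0], [0.004, -1.0, 0.0]]
force: [-0.7, 0.8, -2.7]
opening: 0.666
```

>>> arm_command(translation=[[0, 0.3, 0], [0, 0.6, 0], [0, 0.9, 0], [0, 0.9, 0]], rotation=[[0, 0, 0], [0, 0, 0], [0, 0, 0], [0, 0, 0]], grip=[1, 1, 1, 1])

```text
time_s: 45.9
position: [0.499, -0.0161, 0.1663]
tcp_rot: [[-1.0, -0.01, -0.001], [0.001, 0.003, -1.0], [0.01, -1.0, -0.003]]
force: [-0.6, -1.0, -1.4]
opening: 0.667
```

>>> arm_command(translation=[[0, 0.3, 0], [0, 0.55, 0], [0, 0.7, 0], [0, 0.75, 0], [0, 0.77, 0]], rotation=[[0, 0, 0], [0, 0, 0], [0, 0, 0], [0, 0, 0], [0, 0, 0]], grip=[1, 1, 1, 1, 1])

```text
time_s: 46.4
position: [0.5028, -0.017, 0.1083]
tcp_rot: [[-1.0, 0.0, -0.0], [0.0, 0.0, -1.0], [-0.0, -1.0, -0.0]]
force: [-0.4, 0.6, -1.3]
opening: 0.666
```

>>> arm_command(translation=[[0, 0.01, 0], [0, 0.02, 0], [0, 0.025, 0], [0, 0.025, 0], [0, 0.025, 0]], rotation=[[0, 0, 0], [0, 0, 0], [0, 0, 0], [0, 0, 0], [0, 0, 0]], grip=[1, 1, 1, 1, 1])

```text
time_s: 46.9
position: [0.5033, -0.0171, 0.1071]
tcp_rot: [[-1.0, 0.002, -0.0], [0.0, -0.0, -1.0], [-0.002, -1.0, 0.0]]
force: [-0.3, 1.7, 6.6]
opening: 0.666
```

>>> arm_command(translation=[[0, 0, 0], [0, 0, 0], [0, 0, 0], [0, 0, 0], [0, -0.2, 0]], rotation=[[0, 0, 0], [0, 0, 0], [0, 0, 0], [0, 0, 0], [0, 0, 0]], grip=[-1, -1, -1, -1, -1])

```text
time_s: 47.4
position: [0.5011, -0.0167, 0.1207]
tcp_rot: [[-1.0, -0.005, -0.001], [0.001, 0.001, -1.0], [0.005, -1.0, -0.001]]
force: [-0.1, -0.3, 0.1]
opening: 0.975
```

>>> arm_command(translation=[[0, -0.35, 0], [0, -0.85, 0]], rotation=[[0, 0, 0], [0, 0, 0]], grip=[-1, -1])

```text
time_s: 47.6
position: [0.5011, -0.0167, 0.1893]
tcp_rot: [[-1.0, -0.005, -0.001], [0.001, 0.001, -1.0], [0.005, -1.0, -0.001]]
force: [0.9, -0.8, 0.1]
opening: 1.004
```

>>> arm_command(translation=[[0, -0.4, 0], [0, -0.6, 0], [0, -0.6, 0]], rotation=[[0, 0, 0], [0, 0, 0], [0, 0, 0]], grip=[-1, -1, -1])

```text
time_s: 47.9
position: [0.5042, -0.0174, 0.2405]
tcp_rot: [[-1.0, 0.006, -0.0], [0.0, -0.002, -1.0], [-0.006, -1.0, 0.002]]
force: [-0.3, 1.0, 0.3]
opening: 1.001
```

>>> arm_command(translation=[[0.143, 0, -0.46], [0.286, 0, -0.924]], rotation=[[0, 0, 0], [0, 0, 0]], grip=[-1, -1])

```text
time_s: 48.1
position: [0.4791, 0.057, 0.2369]
tcp_rot: [[-1.0, -0.002, -0.003], [0.003, 0.0, -1.0], [0.002, -1.0, -0.0]]
force: [0.7, 0.7, 0.2]
opening: 0.997
```

>>> arm_command(translation=[[0.143, 0, -0.46], [0.286, 0, -0.924]], rotation=[[0, 0, 0], [0, 0, 0]], grip=[-1, -1])

```text
time_s: 48.3
position: [0.4554, 0.1319, 0.2366]
tcp_rot: [[-1.0, -0.003, -0.001], [0.001, -0.0, -1.0], [0.003, -1.0, 0.0]]
force: [0.2, 0.0, 0.7]
opening: 0.997
```

>>> arm_command(translation=[[0.143, 0, -0.46], [0.286, 0, -0.924]], rotation=[[0, 0, 0], [0, 0, 0]], grip=[-1, -1])

```text
time_s: 48.5
position: [0.4325, 0.2059, 0.2366]
tcp_rot: [[-1.0, -0.003, -0.001], [0.001, -0.001, -1.0], [0.003, -1.0, 0.001]]
force: [0.6, 0.9, -0.9]
opening: 0.994
```

>>> arm_command(translation=[[0.143, 0, -0.46], [0.286, 0, -0.924], [0.286, 0, -0.924], [0.286, 0, -0.924], [0.286, 0, -0.924]], rotation=[[0, 0, 0], [0, 0, 0], [0, 0, 0], [0, 0, 0], [0, 0, 0]], grip=[-0.4, -0.4, -0.4, -0.4, -0.4])

```text
time_s: 49.0
position: [0.411, 0.2778, 0.2372]
tcp_rot: [[-1.0, -0.002, -0.001], [0.001, -0.001, -1.0], [0.002, -1.0, 0.001]]
force: [-0.5, 0.3, -0.5]
opening: 0.711
```

>>> arm_command(translation=[[0, 0.45, 0], [0, 0.9, 0]], rotation=[[0, 0, 0], [0, 0, 0]], grip=[-0.4, -0.4])

```text
time_s: 49.2
position: [0.4128, 0.2778, 0.1661]
tcp_rot: [[-1.0, 0.004, -0.003], [0.003, 0.001, -1.0], [-0.004, -1.0, -0.001]]
force: [-0.5, 1.0, -0.0]
opening: 0.7
```

>>> arm_command(translation=[[0, 0.3, 0], [0, 0.55, 0], [0, 0.68, 0], [0, 0.68, 0], [0, 0.68, 0]], rotation=[[0, 0, 0], [0, 0, 0], [0, 0, 0], [0, 0, 0], [0, 0, 0]], grip=[-0.4, -0.4, -0.4, -0.4, -0.4])

```text
time_s: 49.7
position: [0.4119, 0.2783, 0.1121]
tcp_rot: [[-1.0, 0.001, -0.002], [0.002, 0.0, -1.0], [-0.001, -1.0, -0.0]]
force: [-0.8, 0.4, -1.0]
opening: 0.698
```

>>> arm_command(translation=[[0, 0, 0], [0, 0, 0], [0, 0, 0], [0, 0, 0], [0, 0, 0]], rotation=[[0, 0, 0], [0, 0, 0], [0, 0, 0], [0, 0, 0], [0, 0, 0]], grip=[1, 1, 1, 1, 1])

```text
time_s: 50.2
position: [0.4113, 0.279, 0.1121]
tcp_rot: [[-1.0, 0.001, -0.0], [0.0, 0.001, -1.0], [-0.001, -1.0, -0.001]]
force: [0.7, 0.6, 0.6]
opening: 0.359
```

>>> arm_command(translation=[[0, 0, 0], [0, 0, 0], [0, 0, 0]], rotation=[[0, 0, 0], [0, 0, 0], [0, 0, 0]], grip=[1, 1, 1])

```text
time_s: 50.5
position: [0.4114, 0.279, 0.1121]
tcp_rot: [[-1.0, 0.001, -0.0], [0.0, 0.001, -1.0], [-0.001, -1.0, -0.001]]
force: [-1.1, 2.2, 3.9]
opening: 0.358
```

>>> arm_command(translation=[[0, -0.1, 0], [0, -0.35, 0], [0, -0.65, 0], [0, -0.9, 0]], rotation=[[0, 0, 0], [0, 0, 0], [0, 0, 0], [0, 0, 0]], grip=[1, 1, 1, 1])

```text
time_s: 50.9
position: [0.4105, 0.2782, 0.1843]
tcp_rot: [[-1.0, -0.002, -0.0], [0.0, -0.001, -1.0], [0.002, -1.0, 0.001]]
force: [0.7, 0.5, -3.5]
opening: 0.359
```

>>> arm_command(translation=[[0, -0.3, 0], [0, -0.6, 0], [0, -0.8, 0], [0, -0.8, 0]], rotation=[[0, 0, 0], [0, 0, 0], [0, 0, 0], [0, 0, 0]], grip=[1, 1, 1, 1])

```text
time_s: 51.3
position: [0.412, 0.2789, 0.2496]
tcp_rot: [[-1.0, 0.004, -0.0], [0.0, 0.001, -1.0], [-0.004, -1.0, -0.001]]
force: [0.0, -0.2, -2.7]
opening: 0.359
```

>>> arm_command(translation=[[-0.1, 0, 0.2], [-0.21, 0, 0.43], [-0.31, 0, 0.65], [-0.42, 0, 0.868]], rotation=[[0, 0, 0], [0, 0, 0], [0, 0, 0], [0, 0, 0]], grip=[1, 1, 1, 1])

```text
time_s: 51.7
position: [0.4436, 0.2082, 0.2462]
tcp_rot: [[-1.0, -0.004, -0.0], [0.0, -0.001, -1.0], [0.004, -1.0, 0.001]]
force: [0.5, -0.7, -3.8]
opening: 0.361
```

>>> arm_command(translation=[[-0.1, 0, 0.2], [-0.21, 0, 0.43], [-0.31, 0, 0.65], [-0.42, 0, 0.868]], rotation=[[0, 0, 0], [0, 0, 0], [0, 0, 0], [0, 0, 0]], grip=[1, 1, 1, 1])

```text
time_s: 52.1
position: [0.4772, 0.1388, 0.2461]
tcp_rot: [[-1.0, -0.004, -0.0], [0.0, -0.0, -1.0], [0.004, -1.0, 0.0]]
force: [0.3, 0.2, -3.6]
opening: 0.36
```

>>> arm_command(translation=[[-0.1, 0, 0.2], [-0.21, 0, 0.43], [-0.31, 0, 0.65], [-0.42, 0, 0.868]], rotation=[[0, 0, 0], [0, 0, 0], [0, 0, 0], [0, 0, 0]], grip=[1, 1, 1, 1])

```text
time_s: 52.5
position: [0.5107, 0.0695, 0.246]
tcp_rot: [[-1.0, -0.004, -0.0], [0.0, 0.0, -1.0], [0.004, -1.0, -0.0]]
force: [0.4, 0.8, -4.1]
opening: 0.362
```

>>> arm_command(translation=[[-0.1, 0, 0.2], [-0.21, 0, 0.43], [-0.31, 0, 0.65], [-0.42, 0, 0.868]], rotation=[[0, 0, 0], [0, 0, 0], [0, 0, 0], [0, 0, 0]], grip=[1, 1, 1, 1])

```text
time_s: 52.9
position: [0.545, 0.0, 0.2467]
tcp_rot: [[-1.0, -0.003, -0.0], [0.0, 0.0, -1.0], [0.003, -1.0, -0.0]]
force: [-0.0, -0.7, -3.4]
opening: 0.358
```

>>> arm_command(translation=[[-0.1, 0, 0.2], [-0.21, 0, 0.43], [-0.31, 0, 0.65], [-0.42, 0, 0.868], [-0.42, 0, 0.868]], rotation=[[0, 0, 0], [0, 0, 0], [0, 0, 0], [0, 0, 0], [0, 0, 0]], grip=[1, 1, 1, 1, 1])

```text
time_s: 53.4
position: [0.5811, -0.0717, 0.2479]
tcp_rot: [[-1.0, 0.003, -0.003], [0.003, -0.002, -1.0], [-0.003, -1.0, 0.002]]
force: [1.0, 1.4, -2.7]
opening: 0.358
```

>>> arm_command(translation=[[0, 0.3, 0], [0, 0.6, 0], [0, 0.9, 0], [0, 0.9, 0]], rotation=[[0, 0, 0], [0, 0, 0], [0, 0, 0], [0, 0, 0]], grip=[1, 1, 1, 1])

```text
time_s: 53.8
position: [0.5762, -0.0674, 0.1726]
tcp_rot: [[-1.0, -0.008, -0.0], [0.0, 0.003, -1.0], [0.008, -1.0, -0.003]]
force: [-1.3, 0.0, -3.4]
opening: 0.359
```

>>> arm_command(translation=[[0, 0.3, 0], [0, 0.55, 0], [0, 0.7, 0], [0, 0.75, 0], [0, 0.77, 0]], rotation=[[0, 0, 0], [0, 0, 0], [0, 0, 0], [0, 0, 0], [0, 0, 0]], grip=[1, 1, 1, 1, 1])

```text
time_s: 54.3
position: [0.5795, -0.0686, 0.1146]
tcp_rot: [[-1.0, 0.001, -0.0], [0.0, -0.0, -1.0], [-0.001, -1.0, 0.0]]
force: [0.2, -0.6, -3.2]
opening: 0.362
```

>>> arm_command(translation=[[0, 0.01, 0], [0, 0.02, 0], [0, 0.025, 0], [0, 0.025, 0], [0, 0.025, 0]], rotation=[[0, 0, 0], [0, 0, 0], [0, 0, 0], [0, 0, 0], [0, 0, 0]], grip=[1, 1, 1, 1, 1])

```text
time_s: 54.8
position: [0.5797, -0.0686, 0.1131]
tcp_rot: [[-1.0, 0.002, -0.0], [0.0, -0.0, -1.0], [-0.002, -1.0, 0.0]]
force: [-0.1, 0.4, 2.1]
opening: 0.355
```

>>> arm_command(translation=[[0, 0, 0], [0, 0, 0], [0, 0, 0], [0, 0, 0], [0, -0.2, 0]], rotation=[[0, 0, 0], [0, 0, 0], [0, 0, 0], [0, 0, 0], [0, 0, 0]], grip=[-0.6, -0.6, -0.6, -0.6, -0.6])

```text
time_s: 55.3
position: [0.5774, -0.0681, 0.1264]
tcp_rot: [[-1.0, -0.005, -0.0], [0.0, 0.001, -1.0], [0.005, -1.0, -0.001]]
force: [-0.1, 0.3, 0.6]
opening: 0.728
```

>>> arm_command(translation=[[0, -0.35, 0], [0, -0.85, 0]], rotation=[[0, 0, 0], [0, 0, 0]], grip=[-1, -1])

```text
time_s: 55.5
position: [0.5774, -0.0682, 0.1949]
tcp_rot: [[-1.0, -0.005, -0.001], [0.001, 0.002, -1.0], [0.005, -1.0, -0.002]]
force: [0.8, 0.3, -0.0]
opening: 0.894
```

>>> arm_command(translation=[[0, -0.4, 0], [0, -0.6, 0], [0, -0.6, 0]], rotation=[[0, 0, 0], [0, 0, 0], [0, 0, 0]], grip=[-1, -1, -1])

```text
time_s: 55.8
position: [0.5807, -0.069, 0.247]
tcp_rot: [[-1.0, 0.006, -0.0], [0.0, -0.002, -1.0], [-0.006, -1.0, 0.002]]
force: [-0.2, 0.1, -0.4]
opening: 0.994
```

>>> arm_command(translation=[[0.155, 0, -0.46], [0.31, 0, -0.929]], rotation=[[0, 0, 0], [0, 0, 0]], grip=[-1, -1])

```text
time_s: 56.0
position: [0.5535, 0.0057, 0.2427]
tcp_rot: [[-1.0, -0.002, -0.003], [0.003, 0.0, -1.0], [0.002, -1.0, -0.0]]
force: [0.5, 1.0, 0.6]
opening: 0.999
```

>>> arm_command(translation=[[0.155, 0, -0.46], [0.31, 0, -0.929]], rotation=[[0, 0, 0], [0, 0, 0]], grip=[-1, -1])

```text
time_s: 56.2
position: [0.528, 0.0812, 0.2425]
tcp_rot: [[-1.0, -0.003, -0.001], [0.001, 0.0, -1.0], [0.003, -1.0, -0.0]]
force: [-0.4, 0.6, -0.1]
opening: 1.0
```

>>> arm_command(translation=[[0.155, 0, -0.46], [0.31, 0, -0.929]], rotation=[[0, 0, 0], [0, 0, 0]], grip=[-1, -1])

```text
time_s: 56.4
position: [0.5031, 0.1556, 0.2425]
tcp_rot: [[-1.0, -0.003, -0.001], [0.001, -0.0, -1.0], [0.003, -1.0, 0.0]]
force: [1.5, 0.1, 1.0]
opening: 0.998
```

>>> arm_command(translation=[[0.155, 0, -0.46], [0.31, 0, -0.929]], rotation=[[0, 0, 0], [0, 0, 0]], grip=[-1, -1])

```text
time_s: 56.6
position: [0.4784, 0.2299, 0.2425]
tcp_rot: [[-1.0, -0.003, -0.001], [0.001, -0.001, -1.0], [0.003, -1.0, 0.001]]
force: [0.6, -0.0, 0.6]
opening: 0.999
```

>>> arm_command(translation=[[0.155, 0, -0.46], [0.31, 0, -0.929]], rotation=[[0, 0, 0], [0, 0, 0]], grip=[-1, -1])

```text
time_s: 56.8
position: [0.4536, 0.3041, 0.2424]
tcp_rot: [[-1.0, -0.003, -0.001], [0.001, -0.001, -1.0], [0.003, -1.0, 0.001]]
force: [0.9, 0.7, -0.6]
opening: 0.997
```

>>> arm_command(translation=[[0.155, 0, -0.46], [0.31, 0, -0.929], [0.31, 0, -0.929], [0.31, 0, -0.929], [0.31, 0, -0.929]], rotation=[[0, 0, 0], [0, 0, 0], [0, 0, 0], [0, 0, 0], [0, 0, 0]], grip=[-1, -1, -1, -1, -1])

```text
time_s: 57.3
position: [0.4302, 0.3763, 0.2431]
tcp_rot: [[-1.0, -0.002, -0.001], [0.001, -0.002, -1.0], [0.002, -1.0, 0.002]]
force: [-0.1, -0.8, -0.0]
opening: 1.002
```

>>> arm_command(translation=[[0, 0.45, 0], [0, 0.9, 0]], rotation=[[0, 0, 0], [0, 0, 0]], grip=[-1, -1])

```text
time_s: 57.5
position: [0.4321, 0.3765, 0.1724]
tcp_rot: [[-1.0, 0.003, -0.003], [0.003, 0.002, -1.0], [-0.003, -1.0, -0.002]]
force: [-0.1, -0.4, -0.6]
opening: 1.001
```

>>> arm_command(translation=[[0, 0.3, 0], [0, 0.6, 0], [0, 0.89, 0], [0, 0.89, 0], [0, 0.89, 0]], rotation=[[0, 0, 0], [0, 0, 0], [0, 0, 0], [0, 0, 0], [0, 0, 0]], grip=[-1, -1, -1, -1, -1])

```text
time_s: 58.0
position: [0.4309, 0.3763, 0.1009]
tcp_rot: [[-1.0, -0.001, -0.002], [0.002, -0.001, -1.0], [0.001, -1.0, 0.001]]
force: [-0.7, 0.1, 0.4]
opening: 0.999
```

>>> arm_command(translation=[[0, 0, 0], [0, 0, 0], [0, 0, 0], [0, 0, 0], [0, 0, 0]], rotation=[[0, 0, 0], [0, 0, 0], [0, 0, 0], [0, 0, 0], [0, 0, 0]], grip=[1, 1, 1, 1, 1])

```text
time_s: 58.5
position: [0.4305, 0.3776, 0.1014]
tcp_rot: [[-1.0, 0.001, -0.0], [0.0, 0.0, -1.0], [-0.001, -1.0, -0.0]]
force: [0.8, -0.1, -0.7]
opening: 0.634
```

>>> arm_command(translation=[[0, 0, 0], [0, 0, 0], [0, 0, 0]], rotation=[[0, 0, 0], [0, 0, 0], [0, 0, 0]], grip=[1, 1, 1])

```text
time_s: 58.8
position: [0.4306, 0.3778, 0.1013]
tcp_rot: [[-1.0, 0.001, -0.0], [0.0, 0.001, -1.0], [-0.001, -1.0, -0.001]]
force: [-1.3, 1.6, 3.4]
opening: 0.59
```

>>> arm_command(translation=[[0, -0.1, 0], [0, -0.35, 0], [0, -0.65, 0], [0, -0.9, 0]], rotation=[[0, 0, 0], [0, 0, 0], [0, 0, 0], [0, 0, 0]], grip=[1, 1, 1, 1])

```text
time_s: 59.2
position: [0.4299, 0.3769, 0.1735]
tcp_rot: [[-1.0, -0.001, -0.0], [0.0, -0.001, -1.0], [0.001, -1.0, 0.001]]
force: [0.3, 0.5, -2.4]
opening: 0.592
```

>>> arm_command(translation=[[0, -0.3, 0], [0, -0.6, 0], [0, -0.8, 0], [0, -0.8, 0]], rotation=[[0, 0, 0], [0, 0, 0], [0, 0, 0], [0, 0, 0]], grip=[1, 1, 1, 1])

```text
time_s: 59.6
position: [0.4313, 0.3778, 0.2391]
tcp_rot: [[-1.0, 0.004, -0.0], [0.0, 0.002, -1.0], [-0.004, -1.0, -0.002]]
force: [-0.0, 0.8, -3.1]
opening: 0.592
```

>>> arm_command(translation=[[-0.1, 0, 0.25], [-0.19, 0, 0.5], [-0.29, 0, 0.75], [-0.382, 0, 0.987]], rotation=[[0, 0, 0], [0, 0, 0], [0, 0, 0], [0, 0, 0]], grip=[1, 1, 1, 1])

```text
time_s: 60.0
position: [0.46, 0.2971, 0.2353]
tcp_rot: [[-1.0, -0.003, -0.0], [0.0, -0.002, -1.0], [0.003, -1.0, 0.002]]
force: [0.2, 0.5, -2.6]
opening: 0.587
```

>>> arm_command(translation=[[-0.1, 0, 0.25], [-0.19, 0, 0.5], [-0.29, 0, 0.75], [-0.382, 0, 0.987]], rotation=[[0, 0, 0], [0, 0, 0], [0, 0, 0], [0, 0, 0]], grip=[1, 1, 1, 1])

```text
time_s: 60.4
position: [0.4905, 0.2182, 0.2354]
tcp_rot: [[-1.0, -0.004, -0.001], [0.001, -0.001, -1.0], [0.004, -1.0, 0.001]]
force: [0.6, 0.3, -2.9]
opening: 0.591
```

>>> arm_command(translation=[[-0.1, 0, 0.25], [-0.19, 0, 0.5], [-0.29, 0, 0.75], [-0.382, 0, 0.987]], rotation=[[0, 0, 0], [0, 0, 0], [0, 0, 0], [0, 0, 0]], grip=[1, 1, 1, 1])

```text
time_s: 60.8
position: [0.521, 0.1394, 0.2353]
tcp_rot: [[-1.0, -0.004, -0.001], [0.001, -0.0, -1.0], [0.004, -1.0, 0.0]]
force: [0.3, -0.5, -2.1]
opening: 0.591
```

>>> arm_command(translation=[[-0.1, 0, 0.25], [-0.19, 0, 0.5], [-0.29, 0, 0.75], [-0.382, 0, 0.987], [-0.382, 0, 0.987]], rotation=[[0, 0, 0], [0, 0, 0], [0, 0, 0], [0, 0, 0], [0, 0, 0]], grip=[1, 1, 1, 1, 1])

```text
time_s: 61.3
position: [0.5528, 0.0592, 0.2355]
tcp_rot: [[-1.0, -0.002, -0.003], [0.003, -0.001, -1.0], [0.002, -1.0, 0.001]]
force: [0.2, 0.1, -2.8]
opening: 0.588
```

>>> arm_command(translation=[[0, 0.3, 0], [0, 0.6, 0], [0, 0.9, 0], [0, 0.9, 0]], rotation=[[0, 0, 0], [0, 0, 0], [0, 0, 0], [0, 0, 0]], grip=[1, 1, 1, 1])

```text
time_s: 61.7
position: [0.5485, 0.0624, 0.1611]
tcp_rot: [[-1.0, -0.011, -0.0], [0.0, 0.001, -1.0], [0.011, -1.0, -0.001]]
force: [0.3, 0.2, -2.7]
opening: 0.596
```

>>> arm_command(translation=[[0, 0.3, 0], [0, 0.55, 0], [0, 0.7, 0], [0, 0.75, 0], [0, 0.77, 0]], rotation=[[0, 0, 0], [0, 0, 0], [0, 0, 0], [0, 0, 0], [0, 0, 0]], grip=[1, 1, 1, 1, 1])

```text
time_s: 62.2
position: [0.5527, 0.0618, 0.1035]
tcp_rot: [[-1.0, 0.0, -0.0], [0.0, 0.0, -1.0], [-0.0, -1.0, -0.0]]
force: [-0.1, 0.3, -2.4]
opening: 0.592
```

>>> arm_command(translation=[[0, 0.01, 0], [0, 0.02, 0], [0, 0.025, 0], [0, 0.025, 0], [0, 0.025, 0]], rotation=[[0, 0, 0], [0, 0, 0], [0, 0, 0], [0, 0, 0], [0, 0, 0]], grip=[1, 1, 1, 1, 1])

```text
time_s: 62.7
position: [0.5532, 0.0616, 0.1022]
tcp_rot: [[-1.0, 0.002, -0.0], [0.0, -0.0, -1.0], [-0.002, -1.0, 0.0]]
force: [-0.1, -0.4, 4.1]
opening: 0.59
```

>>> arm_command(translation=[[0, 0, 0], [0, 0, 0], [0, 0, 0], [0, 0, 0], [0, -0.2, 0]], rotation=[[0, 0, 0], [0, 0, 0], [0, 0, 0], [0, 0, 0], [0, 0, 0]], grip=[-1, -1, -1, -1, -1])

```text
time_s: 63.2
position: [0.5509, 0.0616, 0.1157]
tcp_rot: [[-1.0, -0.005, -0.001], [0.001, 0.0, -1.0], [0.005, -1.0, -0.0]]
force: [-0.8, -0.2, 0.6]
opening: 0.948
```

>>> arm_command(translation=[[0, -0.4, 0], [0, -1, 0], [0, -1, 0]], rotation=[[0, 0, 0], [0, 0, 0], [0, 0, 0]], grip=[-1, -1, -1])

```text
time_s: 63.5
position: [0.5567, 0.0613, 0.203]
tcp_rot: [[-1.0, 0.013, -0.0], [0.0, -0.001, -1.0], [-0.013, -1.0, 0.001]]
force: [1.0, -0.2, 0.8]
opening: 0.998
```

>>> arm_command(translation=[[0, -0.5, 0], [0, -1, 0], [0, -1, 0]], rotation=[[0, 0, 0], [0, 0, 0], [0, 0, 0]], grip=[-1, -1, -1])

```text
time_s: 63.8
position: [0.5559, 0.0614, 0.2825]
tcp_rot: [[-1.0, 0.012, -0.0], [0.0, -0.001, -1.0], [-0.012, -1.0, 0.001]]
force: [0.6, -0.1, 0.3]
opening: 1.0
```

>>> arm_command(translation=[[0.58, -0.18, 0.81], [0.58, -0.18, 0.81], [0.58, -0.18, 0.81]], rotation=[[0, 0, 0], [0, 0, 0], [0, 0, 0]], grip=[-1, -1, -1])

```text
time_s: 64.1
position: [0.5039, -0.0051, 0.2913]
tcp_rot: [[-1.0, -0.002, -0.003], [0.003, -0.001, -1.0], [0.002, -1.0, 0.001]]
force: [0.6, 0.2, -0.7]
opening: 1.001
```

>>> arm_command(translation=[[0.58, 0, 0.81], [0.58, 0, 0.81], [0.58, 0, 0.81], [0.58, 0, 0.81], [0.58, 0, 0.81]], rotation=[[0, 0, 0], [0, 0, 0], [0, 0, 0], [0, 0, 0], [0, 0, 0]], grip=[-1, -1, -1, -1, -1])

```text
time_s: 64.6
position: [0.4603, -0.0673, 0.2914]
tcp_rot: [[-1.0, 0.0, 0.0], [-0.0, 0.001, -1.0], [-0.0, -1.0, -0.001]]
force: [0.5, -0.0, 0.3]
opening: 0.996
```

```bash
python3 - <<'E'
from h import *
w=cap('wrist','w5.png');np.save('w5.npy',w,allow_pickle=True);print(w['state']['time_s'],np.round(w['state']['position'],4))
o=cv2.imread('pics/w1.png');d=np.hstack([w['image'][0:205,100:310],cv2.addWeighted(o,.5,w['image'],.5,0)[0:205,100:310]])
s=cap('scene')['image']
cv2.imwrite('pics/f1.png',np.vstack([cv2.resize(d,(780,381)),np.hstack([cv2.resize(s[110:270,110:420],(390,200)),cv2.resize(w['image'][60:220,340:490],(390,200))])]))
E
```

```text
64.6 [ 0.4603 -0.0673  0.2914]
```

View pics/f1.png

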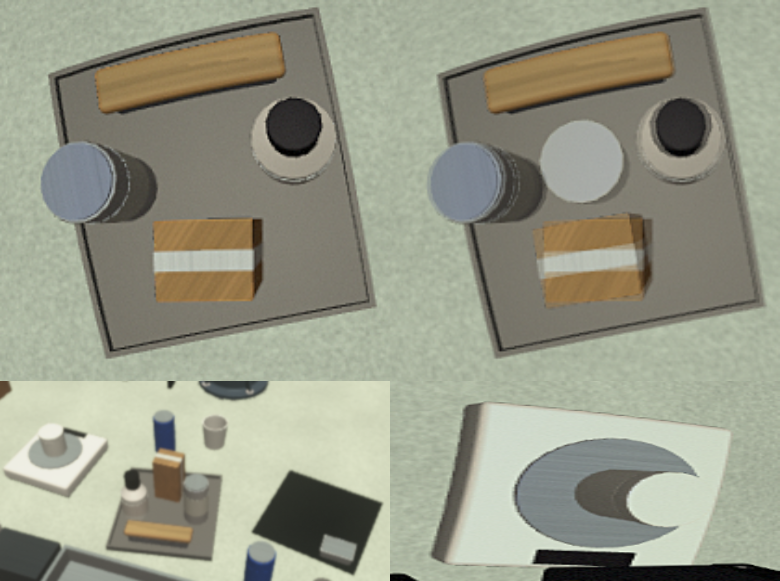

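The final view blended with the start view shows the bottle, can and carton in their start places within about 2 mm. The carton is only turned by about 8°. The tub stands on the pan, and the brush and soap tin are unmoved.

```bash
python3 -c "
from rig import bot
print(bot.hand_in(),bot.read_state()['time_s'])"
```

```text
the job is handed in; nothing more can be done
the job is handed in; nothing more can be done
```

I moved the can, bottle and carton to the mat, set the tub on the scale pan, then returned the three to the tray. I handed the job in shortly after 64.6 s on the robot's clock; no verdict was reported.

- **Tray:** Overlaying the final wrist view on the start view shows all three upright and within about 2 mm of where they stood (limit 12 mm). The carton is turned about 8° from its start, which the task allows.
- **Tub:** It stands upright on the pan, about 1–3 mm from the middle by the overlay taken just after release (limit 15 mm). It was still in place in the last pictures.
- **Brush and soap tin:** Both appear unmoved in the final pictures.
- **Robot:** The gripper finished open and clear of everything.

No check failed. The estimates of the pan's middle agreed within a few millimetres, except the scene camera's, which was about 10 mm off. I used my own circle fit instead.

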